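Stow samples in the free cells of a flap-covered chill crate and switch it on

TASK

Put every sample bottle from the rubber mat into the chill crate: some of its cells are already taken, and the flaps hide which, so feel for the empty ones and set each bottle down upright on the bottom of a cell of its own, lowered in rather than dropped. When all are in, turn the selector on the cold-air unit the shorter way round until its pointer faces the mark on the side where the crate stands. Leave the beaker, the white dish and the white jar undisturbed.

Things in the scene. Friction and masses are not known exactly. Their poses are not given: they have to be found in the camera images.
- crate: white plastic chill crate, 210 (x) x 264 (y) x 124 mm high, fixed, left or right of the cold-air unit, turned a little. Origin at the centre of its underside, z up, long side along y. 3 x 3 cells of 58 (x) x 76 (y) mm, 8 mm walls between; their floor is 8 mm above the origin. Four of the cells already hold a bottle like the sample bottles (cap top 88 mm above the crate's underside, under the shut flaps); nothing shows which
- cell0 (a point): centre of cell 0's opening, level with the crate's rim (124 mm above its underside), -66, -84 mm in the crate's x, y. Two grey flaps cover each cell, 1.5 mm below the rim, hinged on the cell's two long (y) edges, meeting in the middle; each 28 mm long, 3 mm thick; they open downward under 1 to 3 N in all and spring shut
- cell1 (a point): centre of cell 1's opening, level with the crate's rim (124 mm above its underside), -66, +0 mm in the crate's x, y. A bottle lowered into a free cell pushes the flaps down and reaches the floor; in a taken cell it is stopped with its underside 36 mm below the rim
- cell2 (a point): centre of cell 2's opening, level with the crate's rim (124 mm above its underside), -66, +84 mm in the crate's x, y. Fingers that let go inside a cell must not spread, over their backs, beyond its 76 mm along y
- cell3 (a point): centre of cell 3's opening, level with the crate's rim (124 mm above its underside), +0, -84 mm in the crate's x, y. Same flaps and depth as cell 0
- cell4 (a point): centre of cell 4's opening, level with the crate's rim (124 mm above its underside), +0, +0 mm in the crate's x, y. Same flaps and depth as cell 0
- cell5 (a point): centre of cell 5's opening, level with the crate's rim (124 mm above its underside), +0, +84 mm in the crate's x, y. Same flaps and depth as cell 0
- cell6 (a point): centre of cell 6's opening, level with the crate's rim (124 mm above its underside), +66, -84 mm in the crate's x, y. Same flaps and depth as cell 0
- cell7 (a point): centre of cell 7's opening, level with the crate's rim (124 mm above its underside), +66, +0 mm in the crate's x, y. Same flaps and depth as cell 0
- cell8 (a point): centre of cell 8's opening, level with the crate's rim (124 mm above its underside), +66, +84 mm in the crate's x, y. Same flaps and depth as cell 0
- mat: grey rubber bench mat, 200 (x) x 260 (y) x 3 mm, fixed, flat, on the other side of the unit from the crate; origin at the centre of its underside
- sample0: amber glass sample bottle with a paper band and a black screw cap, standing on the mat at the start (four or all five are there); round body 44 mm in diameter and 48 mm high, shoulder up to 58 mm, neck and cap 24 mm in diameter up to the flat top at 80 mm; about 0.14 kg. Origin at the centre of its underside, z up its axis
- sample1: amber glass sample bottle with a paper band and a black screw cap, standing on the mat at the start (four or all five are there); round body 44 mm in diameter and 48 mm high, shoulder up to 58 mm, neck and cap 24 mm in diameter up to the flat top at 80 mm; about 0.14 kg. Origin at the centre of its underside, z up its axis
- sample2: amber glass sample bottle with a paper band and a black screw cap, standing on the mat at the start (four or all five are there); round body 44 mm in diameter and 48 mm high, shoulder up to 58 mm, neck and cap 24 mm in diameter up to the flat top at 80 mm; about 0.14 kg. Origin at the centre of its underside, z up its axis
- sample3: amber glass sample bottle with a paper band and a black screw cap, standing on the mat at the start (four or all five are there); round body 44 mm in diameter and 48 mm high, shoulder up to 58 mm, neck and cap 24 mm in diameter up to the flat top at 80 mm; about 0.14 kg. Origin at the centre of its underside, z up its axis
- sample4: amber glass sample bottle with a paper band and a black screw cap, standing on the mat at the start (four or all five are there); round body 44 mm in diameter and 48 mm high, shoulder up to 58 mm, neck and cap 24 mm in diameter up to the flat top at 80 mm; about 0.14 kg. Origin at the centre of its underside, z up its axis
- unit: white cold-air unit, box 130 (x) x 100 (y) x 85 mm high between crate and mat, fixed, turned a little, with an air grille in its left (+y) and right (-y) side; origin at the centre of its underside. On its top two short black marks, at +y and -y of the selector, stand for the left and the right side
- selector (a joint): angle of the selector in rad, growing counter-clockwise from above. It turns endlessly, without stops or clicks, stays where left (about 0.05 N m), and the reading counts on past a full turn. The pointer faces the unit's +x at 0 and 6.28, its left (+y) mark at 1.57 and 7.85, its right (-y) mark at 4.71; readings 6.28 apart are the same place. It starts between 5.18 and 7.38
- selector_grip (a point): on the selector's axis, 22 mm above the unit's top: mid-height of the grip bar of the black selector. The bar is 50 mm long (along the pointer), 14 mm wide, from 8 to 34 mm above the unit's top, on a 54 mm disc; a white line on its top marks the pointer's end. The point's x axis is the pointer's direction
- beaker: glass beaker, 64 mm in diameter, 85 mm high, a bystander behind the work; origin under its centre
- dish: white porcelain dish, 90 mm in diameter, 30 mm high, a bystander behind the work; origin under its centre
- jar: white plastic jar, 60 mm in diameter, 75 mm high, a bystander behind the unit; origin under its centre
Not all that is in view belongs to the job. What is shaped like the sample0 but green or purple is not meant.

How it is judged:
By the outcome, as a careful person would: the job done as asked, in the order asked, and still so for the second after the job is handed in, with the robot touching nothing.
Of sample0, sample1, sample2, sample3, sample4 only 4 to 5 are there at a start; the rules pass over those that are not, and their reading is None.
At some moment in a run one of sample0, sample1, sample2, sample3, sample4 may be knocked a few centimetres aside while the robot is not near it.
It also fails if it takes over 208 s, if anything falls off the work surface, if the arm or the gripper's body presses on something with over 40 N, if the wrist force passes 120 N, or if a joint passes its speed limit or range.

ROBOT

A 6-joint arm with a two-finger parallel gripper is mounted at the origin on the work surface. World frame = base frame: x ahead of the robot, y to its left, z up, the work surface at z = 0. Lengths are in m, angles in rad, forces in N, time in s.
With the tool pointing down it reaches from about 0.225 to 0.725 m from the base axis. Payload 3.1 kg.
Tool frame: the origin (TCP) lies at the centre of the arm's flange, where the gripper is bolted on; the fingertips stand 173 mm ahead of it and the grasp point (between the pads) lies 155 mm ahead of it; y points along the fingers, x is the direction in which the jaws open and shut, and the axes are right-handed (so a half turn about y gives the same grasp; the last joint's range is limited). The gripper opens to 85 mm and grips with 20 to 120 N. Pads are 22 mm wide; open, the fingers measure 114 mm over their backs; the gripper's body (76 mm by 85 mm) begins 54 mm behind the grasp point. The pads swing forward as they close: fully open they stand 13 mm farther back than shut.
Start: joints at [-0.128, 0.048, 0.099, 1.622, 0, 1.443], TCP at [0.525, -0, 0.405] pointing down, gripper open.
Joint ranges: [-2.91, 2.91], [-0.99, 1.94], [-1.21, 1.42], [-2.12, 2.29], [-1.49, 1.47], [-3.14, 3.14]. Speed limits (rad/s): [2.79, 2.79, 3.14, 3.14, 3.14, 3.14].

INTERFACE

Orientations are given as a rotation vector (axis times angle).
In Python, from station import r gives the robot as it stands.
- The arm moves only by the shell command python3 -m pendant 'ROWS' [FORCE]. ROWS is JSON, a list of rows, each an object of numbers: "dx", "dy", "dz": the shift along the tool's x, y, z in cm; "wx", "wy", "wz": the turn, a rotation vector about the tool's x, y, z in degrees; "fingers": the opening, from -1 (shut) to 1 (fully open). In form: [{"dx": .., "dy": .., "dz": .., "wx": .., "wy": .., "wz": .., "fingers": ..}, ...]. A call has 1 to 12 rows; each row shifts and turns the pose as measured when the row begins, along the tool's axes as they then stand; what a row does not reach is not made up. A row lasts 1/10 s, in which the tool goes at most 50 mm and 8.59 degrees, less where a joint would pass 70% of its speed; a pose out of reach is approached as far as the arm can. A call with a gripper value outside its range is refused whole. The fingers move at their own pace and stop on an object; FORCE is the grip in N (left out, the last holds). Time passes only in rows, so rows that do not move let the fingers close. It gives the time, the measured TCP pose, the force and the opening at its end, in the units of the state.
- r.read_state(): the state, without advancing time (a new reading comes with each control period).
- r.grab_frame(name): name is "scene" or "side" or "wrist"; returns a dict with "frame" (384x512x3 uint8, red, green, blue), "fx", "fy", "cx", "cy" (pixels), "distortion" ([k1, k2, p1, p2, k3] as OpenCV has them; the pictures are not rectified), "world_to_cam" (4x4, takes a point from world to camera coordinates). Camera axes: x right, y up, looking along -z (the intrinsics and any distortion apply to the point x, -y, -z); pixel columns grow to the right and rows downward; lengths in m; the calibration is good to about 2 mm. A picture is of the moment at which its call begins. There is no depth.
- r.close_job(): hands the job in, once; it reports no verdict.
The state is a dict: "time": time; "joint_positions": joint angles; "dq": joint speeds; "effort": joint torques, N m; "eef_pos": TCP position; "tcp_rot": TCP orientation; "contact_force": force on the tool from outside, world axes, zero at the start; "ft_torque": the same for the moment, N m; "gripper_width": finger opening in m.
Only numpy, scipy, OpenCV 4.12 (cv2) and the standard library are available. Lean on these libraries where they do the work, as an engineer would, in place of code of your own. Each camera call takes 0.05 s, during which the arm holds its last target. There are 200 camera calls.

## Working session

There is one attempt and no reset: what is moved stays moved. The work goes in short steps, Python scripts to look and compute and a shell command to move; the robot and the scene stay as the last step left them, time stands still between calls to the robot, and variables do not carry over. Pictures are saved under pics/ and viewed, about 12 in all and at most 16, crops included, and the job is handed in when it is done.

```bash
ls; mkdir -p pics; python3 - <<'E'
from station import r
import cv2
s=r.read_state(); print({k:(v if not hasattr(v,'__len__') else [round(float(x),4) for x in v]) for k,v in s.items()})
for n in("scene","side"):
    f=r.grab_frame(n); cv2.imwrite(f"pics/{n}0.png",cv2.cvtColor(f["frame"],cv2.COLOR_RGB2BGR))
    print(n,f["fx"],f["fy"],f["cx"],f["cy"],f["distortion"]); print(f["world_to_cam"])
E
```

```text
pics
{'time': 0.0, 'joint_positions': [-0.1278, 0.0487, 0.0976, 1.622, 0.0, 1.443], 'dq': [0.0005, -0.0001, 0.0, 0.0016, 0.0015, -0.0003], 'effort': [0.0003, -33.878, 32.0017, 0.0204, -0.0002, 0.0], 'eef_pos': [0.5248, 0.0, 0.4035], 'tcp_rot': [-1.5705, 0.0019, 0.0019], 'contact_force': [-0.3829, -0.5125, -0.449], 'ft_torque': [0.0508, 0.0027, 0.0186], 'gripper_width': 0.0854198633110585}
scene 439.74207968880006 439.74207968880006 255.13654143822512 192.87580501758626 [-0.14436555  0.          0.          0.          0.        ]
[[ 1.35360775e-01  9.90796043e-01 -8.14134846e-04 -4.15422578e-02]
 [-8.45453411e-01  1.15932688e-01  5.21313861e-01  4.34538115e-01]
 [ 5.16610095e-01 -6.98771350e-02  8.53364632e-01 -1.73118570e+00]
 [ 0.00000000e+00  0.00000000e+00  0.00000000e+00  1.00000000e+00]]
side 370.1576373146731 370.1576373146731 260.14935181966683 191.2877958347579 [-0.08226447  0.          0.          0.          0.        ]
[[ 0.93442253 -0.35600133 -0.01084427 -0.54149106]
 [ 0.20263147  0.506329    0.83819534 -0.20192111]
 [-0.29290789 -0.785426    0.54526229 -1.02546727]
 [ 0.          0.          0.          1.        ]]
```

View pictures.

View pics/scene0.png

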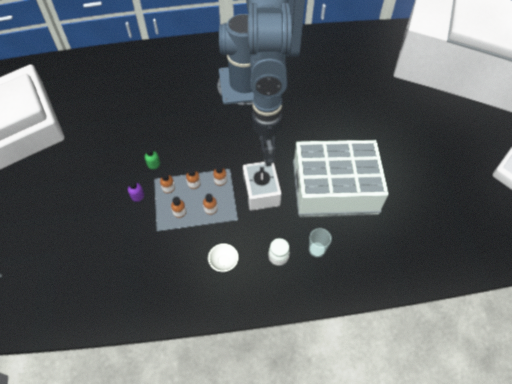

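View pics/side0.png

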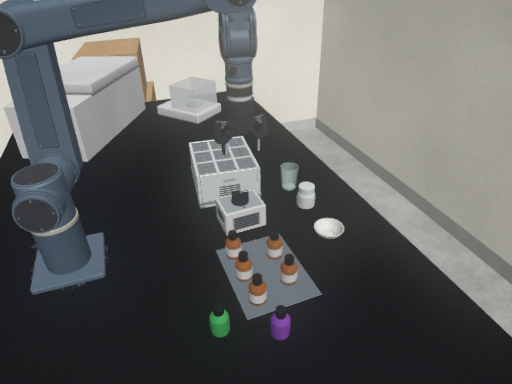

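```bash
python3 - <<'E'
import cv2
a=cv2.imread("pics/scene0.png")[130:280,145:395]; cv2.imwrite("pics/c1.png",cv2.resize(a,None,fx=3.2,fy=3.2,interpolation=cv2.INTER_CUBIC))
a=cv2.imread("pics/side0.png")[125:325,180:340]; cv2.imwrite("pics/c2.png",cv2.resize(a,None,fx=3,fy=3,interpolation=cv2.INTER_CUBIC))
E
```

```text
(no output)
```

View pics/c1.png

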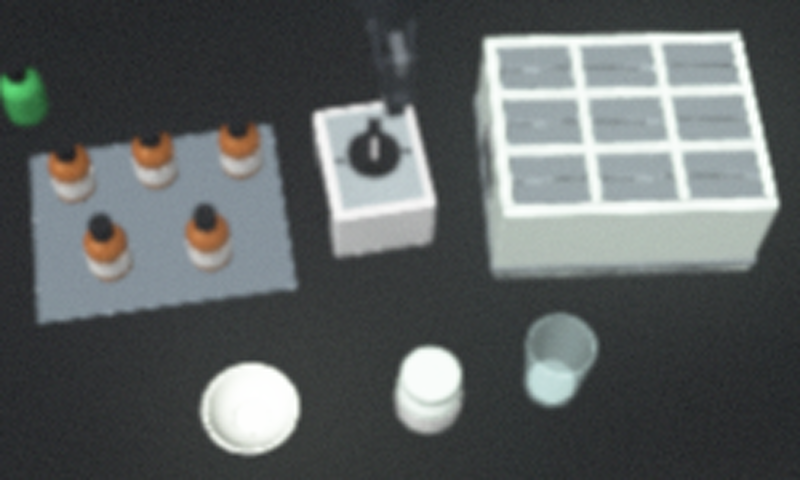

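View pics/c2.png

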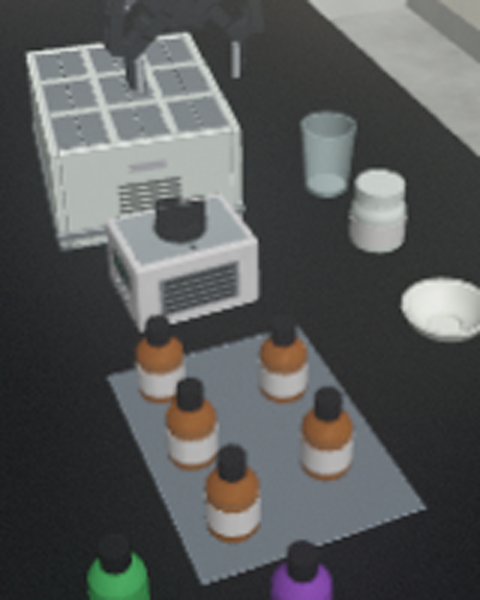

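Five amber bottles on the mat at c1 (68,152), (150,138), (238,130), (101,220) and (205,212). The green one (22,95) and the purple one are lookalikes and not meant. The crate stands at +y (left) of the unit. The selector's white line points roughly to +x.

```bash
cat > h.py <<'E'
import numpy as np,cv2
from scipy.optimize import least_squares
from scipy.spatial.transform import Rotation as R
from station import r
def proj(f,P):
    W=f["world_to_cam"]; c=np.asarray(P,float).reshape(-1,3)@W[:3,:3].T+W[:3,3]; c=c*[1,-1,-1]
    K=np.array([[f["fx"],0,f["cx"]],[0,f["fy"],f["cy"]],[0,0,1]])
    return cv2.projectPoints(c.reshape(-1,1,3),np.zeros(3),np.zeros(3),K,np.array(f["distortion"],float))[0].reshape(-1,2)
def grab(n,save=None):
    f=r.grab_frame(n)
    if save: cv2.imwrite("pics/"+save,cv2.cvtColor(f["frame"],cv2.COLOR_RGB2BGR))
    return f
def rect(p,z,hx,hy):  # corners of turned rectangle p=(x,y,yaw)
    c,s=np.cos(p[2]),np.sin(p[2]); L=np.array([[-hx,-hy],[-hx,hy],[hx,hy],[hx,-hy]])
    return np.c_[L@np.array([[c,s],[-s,c]])+p[:2],np.full(4,z)]
def orange(f):
    h=cv2.cvtColor(f["frame"],cv2.COLOR_RGB2HSV); m=cv2.inRange(h,(4,130,70),(18,255,255))
    n,l,st,c=cv2.connectedComponentsWithStats(m); return [(c[i],st[i,4]) for i in range(1,n) if st[i,4]>12]
def bottles(verbose=True):
    "orange visible part centre taken ~ z 45 mm above bottle base; match the two views"
    fs,fd=grab("scene"),grab("side"); A,B=orange(fs),orange(fd); out=[]
    for ca,_ in A:
        best=None
        for cb,_ in B:
            s=least_squares(lambda X:np.r_[proj(fs,X)[0]-ca,proj(fd,X)[0]-cb],[.5,-.2,.048]); 
            if best is None or s.cost<best[0]: best=(s.cost,s.x)
        if best and best[0]<20: out.append((best[1],best[0]))
    for X,c in out: print("bottle",X.round(4),"cost",round(c,2))
    return out
def st():
    s=r.read_state(); Rm=R.from_rotvec(s["tcp_rot"]).as_matrix()
    print("t",round(s["time"],2),"p",np.round(s["eef_pos"],4),"xax",Rm[:,0].round(3),"yax",Rm[:,1].round(3),"zax",Rm[:,2].round(3),"F",np.round(s["contact_force"],1),"w",round(s["gripper_width"],4),"q",np.round(s["joint_positions"],2))
    return s,Rm
E
python3 - <<'E'
from h import *
fs,fd=grab("scene"),grab("side")
a=lambda L:np.array(L)/3.2+[145,130]-0.3; b=lambda L:np.array(L)/3+[180,125]-0.3
def fit(z,hx,hy,p0,pa,pb,ia=[0,1,2,3],ib=[0,1,2,3]):
    g=lambda p:np.r_[(proj(fs,rect(p,z,hx,hy)[ia])-a(pa)).ravel(),(proj(fd,rect(p,z,hx,hy)[ib])-b(pb)).ravel()]
    s=least_squares(g,p0,loss="soft_l1"); print(s.x.round(4),"deg",np.degrees(s.x[2]).round(2),"res",g(s.x).round(1)); return s.x
# order: (-x,-y),(-x,+y),(+x,+y),(+x,-y)
fit(.124,.105,.132,[.5,.2,0],[(485,38),(742,33),(778,206),(504,213)],[(58,153),(28,51),(189,34),(240,128)])
fit(.085,.065,.05,[.5,0,0],[(315,112),(411,102),(434,203),(333,217)],[(137,267),(109,222),(217,198),(257,238)])
# caps
S=[(68,151),(150,137),(238,129),(101,221),(205,213)];D=[(231,455),(190,387),(157,325),(328,397),(284,325)]
for p,q in zip(S,D):
    s=least_squares(lambda X:np.r_[proj(fs,X)[0]-a(p),proj(fd,X)[0]-b(q)],[.5,-.2,.08]); print(s.x.round(4),s.cost.round(2))
bottles(); st()
E
```

```text
[ 0.5283  0.2417 -0.1066] deg -6.11 res [ 0.3 -0.1 -0.3  0.1  0.5  0.7 -0.1  0.7 -2.8  0.9 -0.7  0.4  0.1 -0.6
  0.4  0.3]
[ 0.5119 -0.0079  0.0325] deg 1.86 res [-0.5 -0.4 -0.1 -1.5  0.6  0.5  0.4  0.8 -0.6  2.  -1.4 -0.9  1.7 -2.
  0.8  1.2]
[ 0.455  -0.3092  0.076 ] 0.44
[ 0.4499 -0.2252  0.0777] 0.81
[ 0.4496 -0.1353  0.0758] 1.74
[ 0.5496 -0.2809  0.0826] 0.23
[ 0.5527 -0.1794  0.0811] 0.07
bottle [ 0.4476 -0.139   0.0452] cost 0.17
bottle [ 0.4468 -0.228   0.0435] cost 0.1
bottle [ 0.4523 -0.3148  0.042 ] cost 0.0
bottle [ 0.5544 -0.1801  0.0443] cost 0.36
bottle [ 0.5518 -0.2815  0.042 ] cost 0.08
t 0.3 p [ 0.5249 -0.      0.4043] xax [ 1.    -0.    -0.001] yax [-0.001  0.    -1.   ] zax [0. 1. 0.] F [0.1 0.2 0.6] w 0.0856 q [-0.13  0.05  0.1   1.62  0.    1.44]
```

```bash
python3 -m pendant '[{"wy":-8.5},{"wy":-8.5}]'; python3 -c "from h import *;st()"
```

```text
t 0.3 p [ 0.5249 -0.      0.4043] xax [ 1.    -0.    -0.001] yax [-0.001  0.    -1.   ] zax [0. 1. 0.] F [0.1 0.2 0.6] w 0.0856 q [-0.13  0.05  0.1   1.62  0.    1.44]validation failed for argument at $[0]...
```

```bash
python3 -m pendant '[{"dx":0,"dy":0,"dz":0,"wx":0,"wy":-8.5,"wz":0,"fingers":1},{"dx":0,"dy":0,"dz":0,"wx":0,"wy":-8.5,"wz":0,"fingers":1}]'; python3 -c "from h import *;st()"
```

```text
time: 0.5
eef_pos: [0.5249, -0.0, 0.404]
tcp_rot: [-1.557, -0.238, 0.24]
contact_force: [-0.2, -0.7, 0.5]
gripper_width: 0.0853
t 0.5 p [ 0.5249 -0.      0.404 ] xax [ 0.954  0.3   -0.001] yax [-0.001  0.    -1.   ] zax [-0.3    0.954  0.001] F [-0.2 -0.7  0.5] w 0.0853 q [-0.13  0.05  0.1   1.62 -0.    1.14]
```

```bash
python3 -m pendant '[{"dx":0,"dy":0,"dz":0,"wx":0,"wy":-8.3,"wz":0,"fingers":0.2},{"dx":0,"dy":0,"dz":0,"wx":0,"wy":-8.3,"wz":0,"fingers":0.2},{"dx":0,"dy":0,"dz":0,"wx":0,"wy":-8.3,"wz":0,"fingers":0.2},{"dx":0,"dy":0,"dz":0,"wx":0,"wy":-8.3,"wz":0,"fingers":0.2},{"dx":0,"dy":0,"dz":0,"wx":0,"wy":-8.3,"wz":0,"fingers":0.2},{"dx":0,"dy":0,"dz":0,"wx":0,"wy":-8.3,"wz":0,"fingers":0.2},{"dx":0,"dy":0,"dz":0,"wx":0,"wy":-8.3,"wz":0,"fingers":0.2},{"dx":0,"dy":0,"dz":0,"wx":0,"wy":-8.3,"wz":0,"fingers":0.2},{"dx":-3.6,"dy":1.5,"dz":1.5,"wx":0,"wy":0,"wz":0,"fingers":0.2},{"dx":-3.6,"dy":2.5,"dz":1.5,"wx":0,"wy":0,"wz":0,"fingers":0.2},{"dx":-3.6,"dy":2.5,"dz":1.5,"wx":0,"wy":0,"wz":0,"fingers":0.2},{"dx":-3.6,"dy":2.5,"dz":1.5,"wx":0,"wy":0,"wz":0,"fingers":0.2}]' >/dev/null; cat >> h.py <<'E'
CR=np.array([.5283,.2417]);YAW=-.1066
def cell(i):
    L=np.array([-.066+.066*(i//3),-.084+.084*(i%3)]); c,s=np.cos(YAW),np.sin(YAW); return CR+[c*L[0]-s*L[1],s*L[0]+c*L[1]]
def go(x,y,z,yaw=None):
    "print the tool-axis shift (cm) and turn to reach world x,y,z"
    s,Rm=st(); d=Rm.T@(np.array([x,y,z])-s["eef_pos"])*100; print("go dx %.2f dy %.2f dz %.2f"%tuple(d))
    want=np.array([-np.sin(YAW),np.cos(YAW),0]) if yaw is None else np.array([np.cos(yaw),np.sin(yaw),0])
    zt=np.array([0,0,-1.]); T=np.c_[want,zt,np.cross(want,zt)]
    print("turn deg",np.degrees(R.from_matrix(Rm.T@T).as_rotvec()).round(2))
E
python3 - <<'E'
from h import *
bottles(); go(.4485,-.137,.30); f=grab("wrist","w1.png"); print(f["fx"],f["cx"],f["cy"],f["distortion"]); print(proj(f,[[.4485,-.137,.083]]))
E
```

```text
bottle [ 0.4475 -0.1388  0.0449] cost 0.14
bottle [ 0.447  -0.2278  0.0432] cost 0.08
bottle [ 0.4521 -0.315   0.0419] cost 0.0
bottle [ 0.554  -0.18    0.0436] cost 0.4
bottle [ 0.5519 -0.2815  0.0422] cost 0.04
t 1.8 p [ 0.4551 -0.1418  0.3108] xax [0.059 0.998 0.001] yax [-0.001  0.001 -1.   ] zax [-0.998  0.059  0.001] F [ 0.1  0.8 -0.2] w 0.0511 q [-0.44 -0.08 -0.21  1.44  0.   -0.38]
go dx 0.44 dy 1.08 dz 0.68
turn deg [-0.04  2.71  0.06]
280.8693327799322 258.27136187998764 195.68868109987562 [-0.06582643  0.          0.          0.          0.        ]
[[263.8837557 203.0647366]]
```

View pics/w1.png

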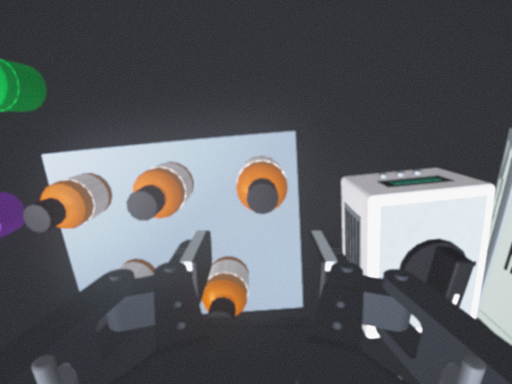

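Cap of bottle C shows at (263,198), within 5 px of the prediction. Going down to grip its cap.

```bash
python3 -m pendant '[{"dx":0.35,"dy":0,"dz":0.9,"wx":0,"wy":2.7,"wz":0,"fingers":0.2},{"dx":0,"dy":2.5,"dz":0,"wx":0,"wy":0,"wz":0,"fingers":0.2},{"dx":0,"dy":2.5,"dz":0,"wx":0,"wy":0,"wz":0,"fingers":0.2},{"dx":0,"dy":2.3,"dz":0,"wx":0,"wy":0,"wz":0,"fingers":0.2},{"dx":0,"dy":0,"dz":0,"wx":0,"wy":0,"wz":0,"fingers":0.2}]' 40; python3 -c "
from h import *;go(.446,-.138,.235)"
```

```text
time: 2.35
eef_pos: [0.4527, -0.1341, 0.2453]
tcp_rot: [-1.269, -1.145, 1.125]
contact_force: [-0.3, -0.6, -0.6]
gripper_width: 0.0511
t 2.35 p [ 0.4527 -0.1341  0.2453] xax [0.103 0.995 0.001] yax [ 0.017 -0.001 -1.   ] zax [-0.995  0.103 -0.017] F [-0.3 -0.6 -0.6] w 0.0511 q [-0.43 -0.07 -0.34  1.29  0.01 -0.33]
go dx -0.46 dy 1.02 dz 0.65
turn deg [0.98 0.2  0.06]
```

```bash
python3 -m pendant '[{"dx":-0.46,"dy":0.2,"dz":0.7,"wx":1,"wy":0.2,"wz":0,"fingers":0.2},{"dx":0,"dy":0.5,"dz":0,"wx":0,"wy":0,"wz":0,"fingers":0.2},{"dx":0,"dy":0.3,"dz":0,"wx":0,"wy":0,"wz":0,"fingers":0.2},{"dx":0,"dy":0,"dz":0,"wx":0,"wy":0,"wz":0,"fingers":-0.2}]' >/dev/null; python3 -c "
from h import *;go(.446,-.138,.235); f=grab('wrist','w2.png')"
```

```text
t 2.75 p [ 0.4477 -0.1377  0.2402] xax [ 0.104  0.995 -0.001] yax [ 0.006 -0.002 -1.   ] zax [-0.995  0.104 -0.006] F [-0.6 -0.4 -1. ] w 0.0378 q [-0.44 -0.07 -0.35  1.29  0.   -0.34]
go dx -0.05 dy 0.52 dz 0.17
turn deg [ 0.36  0.15 -0.07]
```

View pics/w2.png

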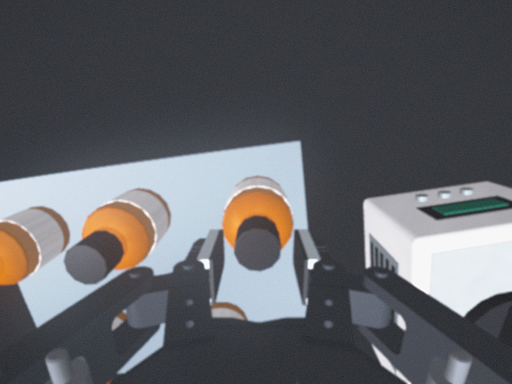

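Cap lies between the pads at (258,248). Descend the remaining 5 mm and close.

```bash
python3 -c "
from h import *
f=grab('wrist'); s,Rm=st(); t=(s['eef_pos'][2]-.083); print(proj(f,s['eef_pos']+Rm[:,1]*t), proj(f,s['eef_pos']+Rm[:,1]*t+[.005,0,0]))"
python3 -m pendant '[{"dx":0,"dy":0.4,"dz":0.1,"wx":0.3,"wy":0.1,"wz":0,"fingers":-0.2},{"dx":0,"dy":0.2,"dz":0,"wx":0,"wy":0,"wz":0,"fingers":-0.2},{"dx":0,"dy":0,"dz":0,"wx":0,"wy":0,"wz":0,"fingers":-0.6},{"dx":0,"dy":0,"dz":0,"wx":0,"wy":0,"wz":0,"fingers":-1},{"dx":0,"dy":0,"dz":0,"wx":0,"wy":0,"wz":0,"fingers":-1},{"dx":0,"dy":0,"dz":0,"wx":0,"wy":0,"wz":0,"fingers":-1}]' 40; python3 -c "from h import *;st()"
```

```text
t 2.85 p [ 0.4478 -0.1378  0.2404] xax [ 0.104  0.995 -0.001] yax [ 0.007 -0.002 -1.   ] zax [-0.995  0.104 -0.007] F [-0.1  0.1 -0.7] w 0.0343 q [-0.44 -0.08 -0.35  1.29  0.   -0.34]
[[258.12776456 256.80536447]] [[259.17220567 265.73271901]]
time: 3.45
eef_pos: [0.4472, -0.1381, 0.235]
tcp_rot: [-1.261, -1.132, 1.131]
contact_force: [0.1, 0.0, 0.3]
gripper_width: 0.0224
t 3.45 p [ 0.4472 -0.1381  0.235 ] xax [ 0.106  0.994 -0.002] yax [ 0.003 -0.002 -1.   ] zax [-0.994  0.106 -0.003] F [0.1 0.  0.3] w 0.0224 q [-0.44 -0.07 -0.36  1.28 -0.   -0.34]
```

```bash
python3 -m pendant '[{"dx":0,"dy":-3,"dz":0,"wx":0,"wy":0,"wz":0,"fingers":-1},{"dx":0,"dy":-4,"dz":0,"wx":0,"wy":0,"wz":0,"fingers":-1},{"dx":0,"dy":-4.5,"dz":0,"wx":0,"wy":0,"wz":0,"fingers":-1},{"dx":0,"dy":-4,"dz":0,"wx":0,"wy":0,"wz":0,"fingers":-1}]' ; python3 -c "
from h import *
for i in range(9): print(i,cell(i).round(4))
go(*cell(0),.375)"
```

```text
time: 3.85
eef_pos: [0.4439, -0.1364, 0.3837]
tcp_rot: [-1.239, -1.12, 1.134]
contact_force: [0.4, 0.5, -1.5]
gripper_width: 0.0226
0 [0.4537 0.1652]
1 [0.4627 0.2487]
2 [0.4716 0.3322]
3 [0.5194 0.1582]
4 [0.5283 0.2417]
5 [0.5372 0.3252]
6 [0.585  0.1512]
7 [0.5939 0.2347]
8 [0.6029 0.3182]
t 3.85 p [ 0.4439 -0.1364  0.3837] xax [0.106 0.994 0.006] yax [-0.018  0.008 -1.   ] zax [-0.994  0.106  0.019] F [ 0.4  0.5 -1.5] w 0.0226 q [-0.44 -0.1  -0.09  1.6  -0.   -0.34]
go dx 30.09 dy 1.08 dz 2.21
turn deg [-1.07  0.01  0.33]
```

```bash
python3 -m pendant '[{"dx":4.3,"dy":0,"dz":0.4,"wx":-1,"wy":0,"wz":0.3,"fingers":-1},{"dx":4.3,"dy":0,"dz":0.4,"wx":0,"wy":0,"wz":0,"fingers":-1},{"dx":4.3,"dy":0,"dz":0.4,"wx":0,"wy":0,"wz":0,"fingers":-1},{"dx":4.3,"dy":0,"dz":0.4,"wx":0,"wy":0,"wz":0,"fingers":-1},{"dx":4.3,"dy":0,"dz":0.4,"wx":0,"wy":0,"wz":0,"fingers":-1},{"dx":4.3,"dy":0,"dz":0.2,"wx":0,"wy":0,"wz":0,"fingers":-1},{"dx":3,"dy":0,"dz":0,"wx":0,"wy":0,"wz":0,"fingers":-1},{"dx":0,"dy":0,"dz":0,"wx":0,"wy":0,"wz":0,"fingers":-1}]' ; python3 -c "
from h import *
go(*cell(0),.370);grab('wrist','w3.png');grab('scene','s3.png');f=grab('side','d3.png')
a=cv2.imread('pics/w3.png');b=cv2.imread('pics/s3.png')[100:250,240:440];c=cv2.imread('pics/d3.png')[70:220,160:310]
b=cv2.resize(b,(400,300));c=cv2.resize(c,(300,300));cv2.imwrite('pics/m3.png',np.vstack([cv2.resize(a,(400,300)),b]) if 0 else np.hstack([cv2.resize(a,(400,300)),b]))"
```

```text
time: 4.65
eef_pos: [0.4555, 0.1603, 0.3893]
tcp_rot: [-1.273, -1.133, 1.122]
contact_force: [-0.1, -0.6, -1.4]
gripper_width: 0.0228
t 4.65 p [0.4555 0.1603 0.3893] xax [ 0.113  0.994 -0.003] yax [ 0.013 -0.005 -1.   ] zax [-0.993  0.113 -0.013] F [-0.1 -0.6 -1.4] w 0.0228 q [ 0.2  -0.07 -0.05  1.58 -0.01  0.31]
go dx 0.47 dy 1.93 dz 0.25
turn deg [ 0.77 -0.39 -0.19]
```

View pics/m3.png

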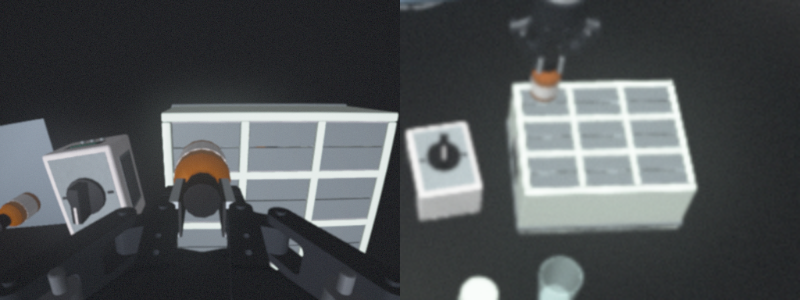

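```bash
python3 -c "
from h import *
f=grab('wrist'); P=rect([*CR,YAW],.124,.105,.132); c,s=np.cos(YAW),np.sin(YAW)
X=lambda a,b:[CR[0]+c*a-s*b,CR[1]+s*a+c*b,.124]
Q=[P[0],P[1],X(-.033,-.042),X(-.033,.042),X(.033,.042)]
print((proj(f,Q)*400/512).round(1))
obs=np.array([(163,113),(398,114),(243.5,175.5),(318.5,175.5),(312,230)])*512/400
def g(p):
  c,s=np.cos(p[2]),np.sin(p[2]); L=np.array([(-.105,-.132),(-.105,.132),(-.033,-.042),(-.033,.042),(.033,.042)])
  return (proj(f,np.c_[L@np.array([[c,s],[-s,c]])+p[:2],np.full(5,.124)])-obs).ravel()
q=least_squares(g,[*CR,YAW]);print(q.x,g(q.x).round(1))
cap=proj(f,[[.4555,.1603,.3893-.155]])*400/512;print(cap)"
```

```text
[[164.7 113.8]
 [403.5 113.4]
 [247.  176.5]
 [318.9 175.4]
 [311.1 224.6]]
[ 0.52881828  0.23915516 -0.10932394] [-0.5  1.6  4.5  0.6  1.8  2.  -2.2  0.9 -3.9 -6. ]
[[208.31812107 198.72453839]]
```

```bash
sed -i 's/^CR=.*/CR=np.array([.5285,.2405]);YAW=-.107/' h.py; python3 -m pendant '[{"dx":0.4,"dy":0,"dz":0,"wx":0.8,"wy":-0.3,"wz":-0.2,"fingers":-1},{"dx":0,"dy":1.5,"dz":0,"wx":0,"wy":0,"wz":0,"fingers":-1},{"dx":0,"dy":1.5,"dz":0,"wx":0,"wy":0,"wz":0,"fingers":-1},{"dx":0,"dy":0,"dz":0,"wx":0,"wy":0,"wz":0,"fingers":-1}]' >/dev/null; python3 -c "
from h import *
p=cell(0);go(p[0]+.0015,p[1],.325)"
```

```text
t 5.25 p [0.4569 0.1568 0.3592] xax [ 0.121  0.993 -0.001] yax [-0.001 -0.001 -1.   ] zax [-0.993  0.121  0.001] F [ 0.2 -0.5 -1.1] w 0.0229 q [ 0.19 -0.07 -0.1   1.53 -0.    0.31]
go dx 0.71 dy 3.42 dz 0.23
turn deg [-0.04 -0.81 -0.08]
```

```bash
python3 -m pendant '[{"dx":0.8,"dy":0,"dz":0.2,"wx":0,"wy":-0.9,"wz":0,"fingers":-1},{"dx":0,"dy":0,"dz":0,"wx":0,"wy":0,"wz":0,"fingers":-1}]' >/dev/null; python3 -c "
from h import *
p=cell(0);go(p[0]+.0015,p[1],.325)"
```

```text
t 5.45 p [0.4558 0.1646 0.359 ] xax [ 0.106  0.994 -0.001] yax [-0.002 -0.001 -1.   ] zax [-0.994  0.106  0.002] F [ 0.   0.2 -2.7] w 0.0229 q [ 0.21 -0.06 -0.1   1.53 -0.    0.31]
go dx -0.05 dy 3.40 dz 0.03
turn deg [-0.1   0.04 -0.07]
```

Well aligned; lower to just above the "taken" stop, then creep.

```bash
python3 -m pendant '[{"dx":0,"dy":1,"dz":0,"wx":0,"wy":0,"wz":0,"fingers":-1},{"dx":0,"dy":1,"dz":0,"wx":0,"wy":0,"wz":0,"fingers":-1},{"dx":0,"dy":0.8,"dz":0,"wx":0,"wy":0,"wz":0,"fingers":-1}]'; python3 -m pendant '[{"dx":0,"dy":0.5,"dz":0,"wx":0,"wy":0,"wz":0,"fingers":-1},{"dx":0,"dy":0.5,"dz":0,"wx":0,"wy":0,"wz":0,"fingers":-1}]';  python3 -m pendant '[{"dx":0,"dy":0.4,"dz":0,"wx":0,"wy":0,"wz":0,"fingers":-1},{"dx":0,"dy":0.4,"dz":0,"wx":0,"wy":0,"wz":0,"fingers":-1}]';python3 -c "
from h import *
p=cell(0);go(p[0]+.0015,p[1],.325)"
```

```text
time: 5.75
eef_pos: [0.4566, 0.1651, 0.3329]
tcp_rot: [-1.26, -1.134, 1.129]
contact_force: [-0.4, -0.5, 0.3]
gripper_width: 0.0223
time: 5.95
eef_pos: [0.4563, 0.1651, 0.3207]
tcp_rot: [-1.259, -1.133, 1.13]
contact_force: [0.4, -0.0, -0.6]
gripper_width: 0.0223
time: 6.15
eef_pos: [0.4561, 0.165, 0.3111]
tcp_rot: [-1.259, -1.132, 1.131]
contact_force: [-0.3, -0.4, 0.2]
gripper_width: 0.0225
t 6.15 p [0.4561 0.165  0.3111] xax [ 0.105  0.994 -0.   ] yax [ 0.001 -0.001 -1.   ] zax [-0.994  0.105 -0.001] F [-0.3 -0.4  0.2] w 0.0225 q [ 0.21 -0.06 -0.19  1.44 -0.    0.31]
go dx -0.11 dy -1.39 dz 0.05
turn deg [ 0.08  0.09 -0.03]
```

Cell 0 is free. Lower on.

```bash
python3 -m pendant '[{"dx":0,"dy":1.2,"dz":0,"wx":0,"wy":0,"wz":0,"fingers":-1},{"dx":0,"dy":1.2,"dz":0,"wx":0,"wy":0,"wz":0,"fingers":-1},{"dx":0,"dy":1.2,"dz":0,"wx":0,"wy":0,"wz":0,"fingers":-1},{"dx":0,"dy":1.2,"dz":0,"wx":0,"wy":0,"wz":0,"fingers":-1},{"dx":0,"dy":1,"dz":0,"wx":0,"wy":0,"wz":0,"fingers":-1}]'; python3 -m pendant '[{"dx":0,"dy":0.4,"dz":0,"wx":0,"wy":0,"wz":0,"fingers":-1},{"dx":0,"dy":0.2,"dz":0,"wx":0,"wy":0,"wz":0,"fingers":-1}]';python3 -m pendant '[{"dx":0,"dy":0.2,"dz":0,"wx":0,"wy":0,"wz":0,"fingers":-1},{"dx":0,"dy":0.1,"dz":0,"wx":0,"wy":0,"wz":0,"fingers":-1}]'
```

```text
time: 6.65
eef_pos: [0.4566, 0.1651, 0.252]
tcp_rot: [-1.259, -1.135, 1.129]
contact_force: [-19.0, -9.3, 55.7]
gripper_width: 0.0219
time: 6.85
eef_pos: [0.4562, 0.1649, 0.2527]
tcp_rot: [-1.259, -1.139, 1.128]
contact_force: [-3.8, -2.3, 3.7]
gripper_width: 0.0223
time: 7.05
eef_pos: [0.456, 0.1649, 0.2527]
tcp_rot: [-1.259, -1.142, 1.128]
contact_force: [-2.5, -0.5, 4.3]
gripper_width: 0.0226
```

```bash
python3 -c "
from h import *
f=grab('wrist','w4.png');s,Rm=st()
for d in (.14,.152,.157,.164): print(d,proj(f,s['eef_pos']+Rm[:,1]*d).round(1), proj(f,s['eef_pos']+Rm[:,1]*d+Rm[:,2]*.004).round(1))
a=cv2.imread('pics/w4.png');b=cv2.imread('pics/w3.png');cv2.imwrite('pics/m4.png',np.hstack([a[100:384,60:460],b[100:384,60:460]]))"
```

```text
t 7.1 p [0.456  0.1648 0.2526] xax [0.101 0.995 0.004] yax [ 0.008  0.003 -1.   ] zax [-0.995  0.101 -0.008] F [-3.3 -2.7  7.7] w 0.0224 q [ 0.21 -0.04 -0.29  1.31  0.    0.31]
0.14 [[258.1 275.8]] [[258.1 267.6]]
0.152 [[258.1 262.3]] [[258.1 254.7]]
0.157 [[258.1 257.4]] [[258.1 250. ]]
0.164 [[258.1 251. ]] [[258.1 243.9]]
```

View pics/m4.png

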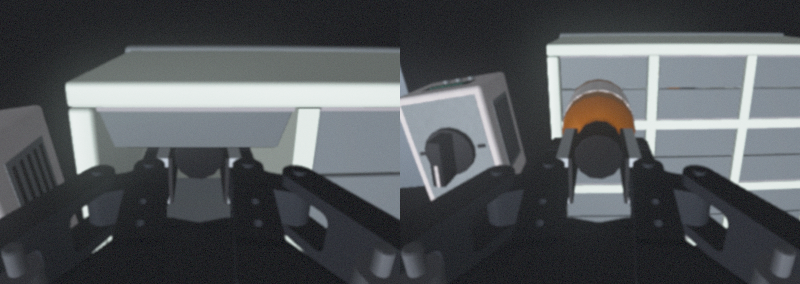

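```bash
python3 -c "
from h import *
s=r.read_state();print(s['contact_force'],s['ft_torque'])
L=[cv2.resize(cv2.imread('pics/%s.png'%n)[200:310,195:322],None,fx=3.1,fy=3.1,interpolation=cv2.INTER_CUBIC) for n in('w2','w3','w4')]
L=[cv2.resize(l,(264,228)) for l in L]
L=[cv2.convertScaleAbs(l,alpha=1.8,beta=15) for l in L]
cv2.imwrite('pics/m5.png',np.hstack(L))"
```

```text
[-3.34746539 -2.72838976  7.65091841] [0.02825573 0.53346663 0.17290655]
```

View pics/m5.png

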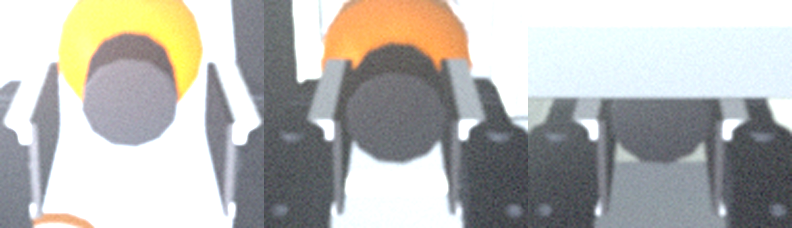

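```bash
cat >> h.py <<'E'
def avg(n=8):
    L=[]
    for _ in range(n):
        r.grab_frame("wrist"); s=r.read_state(); L.append(np.r_[s["contact_force"],s["ft_torque"]])
    m=np.mean(L,0); print("avg F",m[:3].round(2),"T",m[3:].round(3),"z",round(s["eef_pos"][2],4)); return m
E
python3 -c "
from h import *
avg()"; Z='"dx":0,"dz":0,"wx":0,"wy":0,"wz":0,"fingers":-1'; python3 -m pendant '[{"dx":0,"dy":-0.8,"dz":0,"wx":0,"wy":0,"wz":0,"fingers":-1},{"dx":0,"dy":0,"dz":0,"wx":0,"wy":0,"wz":0,"fingers":-1}]' >/dev/null;  python3 -c "
from h import *
avg(); st()"
```

```text
avg F [-4.1  -1.84  7.29] T [0.026 0.566 0.193] z 0.2526
avg F [ 2.77  0.6  -2.22] T [ 0.041 -0.501 -0.024] z 0.2593
t 8.1 p [0.458  0.1647 0.2593] xax [0.102 0.995 0.004] yax [ 0.015  0.002 -1.   ] zax [-0.995  0.102 -0.014] F [ 2.3  1.  -2.6] w 0.022 q [ 0.21 -0.04 -0.28  1.32 -0.    0.31]
```

```bash
python3 -c "
from h import *
f=grab('side');g=grab('scene');s,Rm=st()
def crop(f,w,h,W,H):
    p=s['eef_pos']+Rm[:,1]*.12;u,v=proj(f,p)[0].astype(int);im=cv2.cvtColor(f['frame'],cv2.COLOR_RGB2BGR).copy()
    return cv2.convertScaleAbs(cv2.resize(im[max(v-h,0):v+h,u-w:u+w],(W,H),interpolation=cv2.INTER_CUBIC),alpha=1.5,beta=20)
cv2.imwrite('pics/m6.png',np.hstack([crop(f,50,50,400,400),crop(g,50,50,400,400)]))
print(proj(f,s['eef_pos']+Rm[:,1]*.12),proj(g,s['eef_pos']+Rm[:,1]*.12))"
```

```text
t 8.2 p [0.458  0.1648 0.2595] xax [0.102 0.995 0.004] yax [ 0.015  0.002 -1.   ] zax [-0.995  0.102 -0.014] F [ 3.6  0.6 -3.2] w 0.0223 q [ 0.21 -0.04 -0.28  1.32 -0.    0.31]
[[207.77374227 163.37819727]] [[313.29920255 149.38447596]]
```

View pics/m6.png

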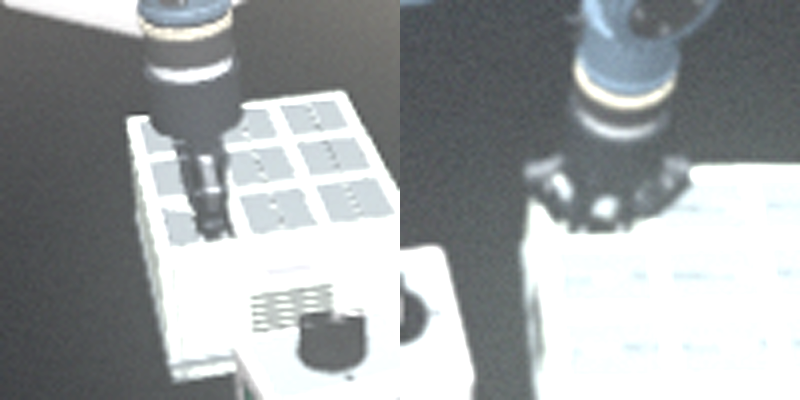

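```bash
python3 -m pendant '[{"dx":-0.5,"dy":0,"dz":0.3,"wx":0.8,"wy":-0.3,"wz":-0.2,"fingers":-1},{"dx":0,"dy":0,"dz":0,"wx":0,"wy":0,"wz":0,"fingers":-1}]'; python3 -c "from h import *
avg(4);st()"; python3 -m pendant '[{"dx":0,"dy":0.3,"dz":0,"wx":0,"wy":0,"wz":0,"fingers":-1},{"dx":0,"dy":0.3,"dz":0,"wx":0,"wy":0,"wz":0,"fingers":-1}]';python3 -m pendant '[{"dx":0,"dy":0.3,"dz":0,"wx":0,"wy":0,"wz":0,"fingers":-1},{"dx":0,"dy":0.2,"dz":0,"wx":0,"wy":0,"wz":0,"fingers":-1}]'; python3 -c "from h import *
avg(4);st()"
```

```text
time: 8.4
eef_pos: [0.4585, 0.1619, 0.2613]
tcp_rot: [-1.252, -1.156, 1.12]
contact_force: [-2.0, -1.9, -1.8]
gripper_width: 0.0223
avg F [ 4.44  1.27 -2.6 ] T [ 0.16  -0.784 -0.051] z 0.261
t 8.6 p [0.4583 0.1619 0.261 ] xax [0.096 0.995 0.016] yax [ 0.014  0.015 -1.   ] zax [-0.995  0.096 -0.013] F [ 4.6  0.5 -2.4] w 0.0224 q [ 0.2  -0.05 -0.28  1.32  0.01  0.29]
time: 8.8
eef_pos: [0.457, 0.1619, 0.2546]
tcp_rot: [-1.249, -1.152, 1.123]
contact_force: [0.0, 0.3, -1.4]
gripper_width: 0.0225
time: 9.0
eef_pos: [0.4567, 0.162, 0.2528]
tcp_rot: [-1.251, -1.152, 1.124]
contact_force: [-2.5, -0.0, 12.8]
gripper_width: 0.0221
avg F [-2.88 -0.45  9.49] T [-0.408  0.56  -0.117] z 0.2528
t 9.2 p [0.4567 0.162  0.2528] xax [0.095 0.995 0.014] yax [ 0.011  0.013 -1.   ] zax [-0.995  0.096 -0.01 ] F [-2.8 -0.9  9.9] w 0.0223 q [ 0.2  -0.04 -0.3   1.31  0.01  0.29]
```

```bash
python3 - <<'E'
from h import *
fs,fd=grab("scene"),grab("side")
a=lambda L:np.array(L)/3.2+[145,130]-0.3; b=lambda L:np.array(L)/3+[180,125]-0.3
pa=[(485,38),(742,33),(778,206),(504,213)];pb=[(58,153),(28,51),(189,34),(240,128)]
g=lambda p:np.r_[(proj(fs,rect(p[:3],p[3],.105,.132))-a(pa)).ravel(),(proj(fd,rect(p[:3],p[3],.105,.132))-b(pb)).ravel()]
s=least_squares(g,[.53,.24,-.1,.124],loss="soft_l1"); print(s.x.round(4),g(s.x).round(1))
# inner wall crossings too (scene c1): 0/1/3/4,1/2/4/5,3/4/6/7,4/5/7/8
# base of crate front face (c1): (495,275),(752,268)
for z in (0,.012): print(z,((proj(fs,rect(s.x[:3],z,.105,.132))+.3-[145,130])*3.2).round(0).tolist())
s2=least_squares(lambda p:np.r_[(proj(fs,rect(p[:3],p[3],.065,.05))-a([(315,112),(411,102),(434,203),(333,217)])).ravel(),(proj(fd,rect(p[:3],p[3],.065,.05))-b([(137,267),(109,222),(217,198),(257,238)])).ravel()],[.51,0,0,.085],loss="soft_l1");print(s2.x.round(4))
E
```

```text
[ 0.5288  0.241  -0.1064  0.1258] [ 0.1 -0.3 -0.3 -0.1  0.5  0.5 -0.2  0.6 -2.6  0.5 -0.6  0.   0.2 -0.9
  0.6 -0.1]
0 [[476.0, 109.0], [715.0, 104.0], [748.0, 271.0], [492.0, 279.0]]
0.012 [[477.0, 102.0], [717.0, 97.0], [751.0, 266.0], [493.0, 273.0]]
[ 0.5119 -0.0078  0.0325  0.0847]
```

```bash
python3 -c "from h import *
go(*cell(0),.262)"; python3 -m pendant '[{"dx":0,"dy":-0.8,"dz":0,"wx":0,"wy":0,"wz":0,"fingers":-1},{"dx":0,"dy":-0.5,"dz":0,"wx":0,"wy":0,"wz":0,"fingers":-1}]' 20;python3 -c "from h import *
avg(2);go(*cell(0),.268)"
```

```text
t 9.3 p [0.4567 0.162  0.2528] xax [0.095 0.995 0.014] yax [ 0.011  0.013 -1.   ] zax [-0.995  0.096 -0.01 ] F [-2.8 -0.2  8.9] w 0.0218 q [ 0.2  -0.04 -0.3   1.31  0.01  0.29]
go dx 0.19 dy -0.92 dz 0.29
turn deg [0.56 0.65 0.8 ]
time: 9.5
eef_pos: [0.4585, 0.1617, 0.2656]
tcp_rot: [-1.256, -1.157, 1.12]
contact_force: [4.6, 0.6, -6.5]
gripper_width: 0.023
avg F [ 4.81  0.33 -0.26] T [ 0.056 -0.491 -0.097] z 0.2659
t 9.6 p [0.4585 0.1617 0.2659] xax [0.096 0.995 0.014] yax [ 0.018  0.012 -1.   ] zax [-0.995  0.096 -0.017] F [ 4.8 -0.3 -0.4] w 0.022 q [ 0.2  -0.05 -0.28  1.33  0.01  0.29]
go dx 0.19 dy -0.21 dz 0.47
turn deg [0.96 0.61 0.81]
```

```bash
python3 -m pendant '[{"dx":0.2,"dy":0,"dz":0.4,"wx":0.9,"wy":0.6,"wz":0.8,"fingers":-1},{"dx":0,"dy":0,"dz":0,"wx":0,"wy":0,"wz":0,"fingers":-1}]';python3 -c "from h import *
avg(2);st()"; python3 -m pendant '[{"dx":0,"dy":-0.4,"dz":0,"wx":0,"wy":0,"wz":0,"fingers":-1},{"dx":0,"dy":0,"dz":0,"wx":0,"wy":0,"wz":0,"fingers":-1}]'; python3 -m pendant '[{"dx":0,"dy":-0.4,"dz":0,"wx":0,"wy":0,"wz":0,"fingers":-1},{"dx":0,"dy":0,"dz":0,"wx":0,"wy":0,"wz":0,"fingers":-1}]';python3 -m pendant '[{"dx":0,"dy":-0.4,"dz":0,"wx":0,"wy":0,"wz":0,"fingers":-1},{"dx":0,"dy":0,"dz":0,"wx":0,"wy":0,"wz":0,"fingers":-1}]';python3 -c "from h import *
avg(2);go(*cell(0),.268)"
```

```text
time: 9.8
eef_pos: [0.459, 0.1637, 0.2676]
tcp_rot: [-1.271, -1.14, 1.122]
contact_force: [-4.1, -0.2, 1.8]
gripper_width: 0.0226
avg F [ 3.45 -1.57  0.89] T [-0.012 -0.29   0.026] z 0.2675
t 9.9 p [0.4589 0.1636 0.2675] xax [0.108 0.994 0.   ] yax [ 0.015 -0.002 -1.   ] zax [-0.994  0.108 -0.016] F [ 3.7 -1.4  0.7] w 0.0224 q [ 0.21 -0.05 -0.27  1.33 -0.    0.31]
time: 10.1
eef_pos: [0.4589, 0.1636, 0.2695]
tcp_rot: [-1.27, -1.139, 1.123]
contact_force: [3.2, -0.1, 2.2]
gripper_width: 0.0223
time: 10.3
eef_pos: [0.459, 0.1636, 0.2705]
tcp_rot: [-1.269, -1.139, 1.123]
contact_force: [4.0, 0.8, 1.9]
gripper_width: 0.0226
time: 10.5
eef_pos: [0.4592, 0.1635, 0.2716]
tcp_rot: [-1.269, -1.138, 1.124]
contact_force: [3.4, 0.9, 1.2]
gripper_width: 0.0222
avg F [ 5.51 -0.06 -4.91] T [ 0.135 -0.847  0.031] z 0.2716
t 10.6 p [0.4592 0.1635 0.2716] xax [ 0.108  0.994 -0.001] yax [ 0.013 -0.002 -1.   ] zax [-0.994  0.108 -0.013] F [ 5.2  0.6 -5.1] w 0.0222 q [ 0.21 -0.04 -0.26  1.34 -0.    0.31]
go dx -0.00 dy 0.35 dz 0.54
turn deg [ 0.75 -0.06 -0.05]
```

```bash
python3 -m pendant '[{"dx":0,"dy":-0.8,"dz":0,"wx":0.7,"wy":0,"wz":0,"fingers":-1},{"dx":0,"dy":-0.8,"dz":0,"wx":0,"wy":0,"wz":0,"fingers":-1}]'; python3 -c "from h import *
avg(3);go(*cell(0),.268);f=grab('wrist','w7.png')
cv2.imwrite('pics/m7.png',cv2.convertScaleAbs(cv2.resize(cv2.imread('pics/w7.png')[120:384,120:400],(800,600))[:,:],alpha=1.6,beta=15))"
```

```text
time: 10.8
eef_pos: [0.4603, 0.1633, 0.2785]
tcp_rot: [-1.26, -1.127, 1.13]
contact_force: [16.5, 3.9, -43.2]
gripper_width: 0.0225
avg F [ 16.25   3.1  -30.95] T [ 0.673 -3.381  0.018] z 0.2778
t 10.95 p [0.4606 0.1634 0.2778] xax [ 0.108  0.994 -0.002] yax [-0.    -0.002 -1.   ] zax [-0.994  0.108 -0.   ] F [ 15.6   3.2 -30.5] w 0.0223 q [ 0.2  -0.04 -0.24  1.37 -0.    0.31]
go dx -0.00 dy 0.98 dz 0.67
turn deg [ 0.   -0.09 -0.14]
```

View pics/m7.png

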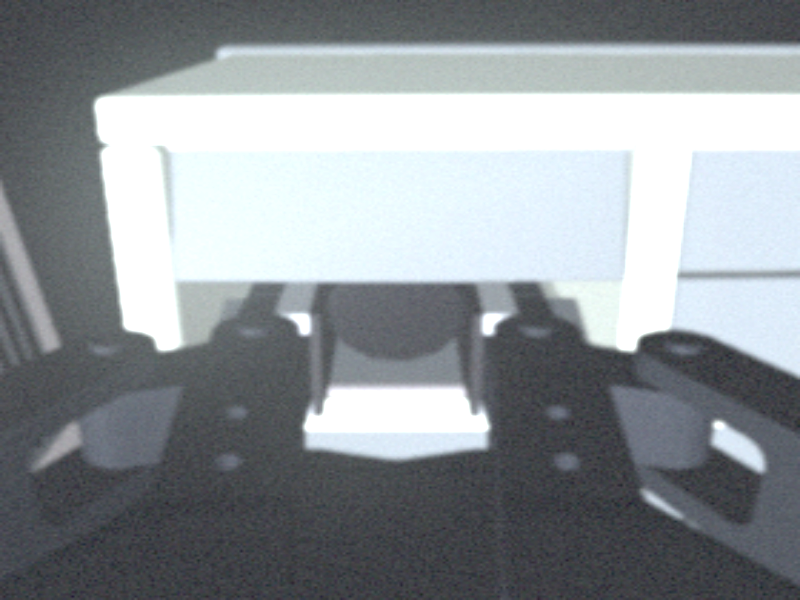

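```bash
python3 -m pendant '[{"dx":0,"dy":-0.5,"dz":0,"wx":0,"wy":0,"wz":0,"fingers":-1},{"dx":0,"dy":-0.5,"dz":0,"wx":0,"wy":0,"wz":0,"fingers":-1}]'; python3 -m pendant '[{"dx":0,"dy":-0.6,"dz":0,"wx":0,"wy":0,"wz":0,"fingers":-1},{"dx":0,"dy":-0.6,"dz":0,"wx":0,"wy":0,"wz":0,"fingers":-1}]'; python3 -c "from h import *
avg(2);go(*cell(0),.268)"
```

```text
time: 11.2
eef_pos: [0.4616, 0.1634, 0.2763]
tcp_rot: [-1.258, -1.123, 1.133]
contact_force: [12.1, 2.8, -20.4]
gripper_width: 0.0221
time: 11.4
eef_pos: [0.4623, 0.1635, 0.277]
tcp_rot: [-1.255, -1.119, 1.136]
contact_force: [12.3, 1.7, -24.9]
gripper_width: 0.0223
avg F [ 12.93   2.59 -24.23] T [ 0.525 -2.882  0.004] z 0.2769
t 11.5 p [0.4624 0.1636 0.2769] xax [ 0.109  0.994 -0.005] yax [-0.01  -0.004 -1.   ] zax [-0.994  0.109  0.01 ] F [ 13.    2.6 -23.9] w 0.0225 q [ 0.2  -0.02 -0.23  1.38 -0.    0.31]
go dx -0.04 dy 0.90 dz 0.84
turn deg [-0.56 -0.15 -0.29]
```

```bash
python3 -m pendant '[{"dx":0,"dy":-1.1,"dz":0.3,"wx":0,"wy":0,"wz":0,"fingers":-1}]'; python3 -m pendant '[{"dx":0,"dy":-1.1,"dz":0.3,"wx":0,"wy":0,"wz":0,"fingers":-1}]'; python3 -c "from h import *
go(*cell(0),.268)"
```

```text
time: 11.6
eef_pos: [0.4611, 0.1638, 0.2799]
tcp_rot: [-1.256, -1.118, 1.136]
contact_force: [28.0, 3.2, -49.5]
gripper_width: 0.0222
time: 11.7
eef_pos: [0.4606, 0.164, 0.2811]
tcp_rot: [-1.258, -1.117, 1.136]
contact_force: [29.4, 3.2, -49.0]
gripper_width: 0.022
t 11.7 p [0.4606 0.164  0.2811] xax [ 0.111  0.994 -0.007] yax [-0.009 -0.006 -1.   ] zax [-0.994  0.111  0.009] F [ 29.4   3.2 -49. ] w 0.022 q [ 0.21 -0.03 -0.23  1.39 -0.    0.32]
go dx -0.06 dy 1.32 dz 0.65
turn deg [-0.49 -0.26 -0.42]
```

```bash
python3 -m pendant '[{"dx":0,"dy":-0.2,"dz":-0.4,"wx":0,"wy":0,"wz":0,"fingers":-1},{"dx":0,"dy":-0.8,"dz":-0.2,"wx":0,"wy":0,"wz":0,"fingers":-1}]' 40; python3 -m pendant '[{"dx":0,"dy":-1.2,"dz":0,"wx":0,"wy":0,"wz":0,"fingers":-1}]'; python3 -c "from h import *
go(*cell(0),.268)"
```

```text
time: 11.9
eef_pos: [0.465, 0.1636, 0.2767]
tcp_rot: [-1.247, -1.105, 1.144]
contact_force: [7.4, 2.3, -21.1]
gripper_width: 0.0221
time: 12.0
eef_pos: [0.465, 0.1638, 0.2807]
tcp_rot: [-1.243, -1.1, 1.148]
contact_force: [18.3, 4.1, -46.8]
gripper_width: 0.0224
t 12.0 p [0.465  0.1638 0.2807] xax [ 0.111  0.994 -0.01 ] yax [-0.032 -0.007 -0.999] zax [-0.993  0.111  0.031] F [ 18.3   4.1 -46.8] w 0.0224 q [ 0.2  -0.   -0.2   1.41  0.    0.31]
go dx -0.08 dy 1.31 dz 1.06
turn deg [-1.79 -0.26 -0.58]
```

```bash
python3 -m pendant '[{"dx":0,"dy":1.2,"dz":0.3,"wx":-1,"wy":0,"wz":-0.5,"fingers":-1},{"dx":0,"dy":0.2,"dz":0.8,"wx":-0.8,"wy":-0.2,"wz":0,"fingers":-1},{"dx":0,"dy":0,"dz":0.4,"wx":0,"wy":0,"wz":0,"fingers":-1}]' 20; python3 -c "from h import *
avg(2);go(*cell(0),.268)"
```

```text
time: 12.3
eef_pos: [0.456, 0.1642, 0.2612]
tcp_rot: [-1.277, -1.138, 1.123]
contact_force: [11.3, -0.4, -6.1]
gripper_width: 0.0218
avg F [13.96 -0.79 -8.11] T [-0.163 -2.784  0.038] z 0.2617
t 12.4 p [0.4561 0.1642 0.2617] xax [ 0.11   0.994 -0.005] yax [ 0.018 -0.007 -1.   ] zax [-0.994  0.11  -0.019] F [13.4 -1.4 -7.5] w 0.0222 q [ 0.21 -0.05 -0.28  1.32 -0.01  0.32]
go dx -0.04 dy -0.63 dz 0.21
turn deg [ 1.07 -0.19 -0.3 ]
```

```bash
python3 -m pendant '[{"dx":0,"dy":-1.0,"dz":0,"wx":1,"wy":0,"wz":0,"fingers":-1},{"dx":0,"dy":-1.5,"dz":0,"wx":0,"wy":0,"wz":0,"fingers":-1}]' 20; python3 -m pendant '[{"dx":0,"dy":-1.6,"dz":0.3,"wx":0,"wy":0,"wz":0,"fingers":-1}]'; python3 -m pendant '[{"dx":0,"dy":-1.6,"dz":0.3,"wx":0,"wy":0,"wz":0,"fingers":-1}]';python3 -c "from h import *
go(*cell(0),.268);f=grab('wrist','w8.png')
cv2.imwrite('pics/m8.png',cv2.convertScaleAbs(cv2.resize(cv2.imread('pics/w8.png')[120:384,120:400],(800,600))[:,:],alpha=1.6,beta=15))"
```

```text
time: 12.6
eef_pos: [0.4589, 0.1638, 0.2815]
tcp_rot: [-1.27, -1.129, 1.128]
contact_force: [14.3, 4.7, -53.9]
gripper_width: 0.0223
time: 12.7
eef_pos: [0.4574, 0.1641, 0.2875]
tcp_rot: [-1.27, -1.126, 1.129]
contact_force: [30.6, 6.7, -59.4]
gripper_width: 0.0226
time: 12.8
eef_pos: [0.4569, 0.1644, 0.2918]
tcp_rot: [-1.271, -1.124, 1.129]
contact_force: [32.7, 4.5, -60.3]
gripper_width: 0.0219
t 12.8 p [0.4569 0.1644 0.2918] xax [ 0.113  0.994 -0.009] yax [ 0.005 -0.01  -1.   ] zax [-0.994  0.113 -0.006] F [ 32.7   4.5 -60.3] w 0.0219 q [ 0.21 -0.05 -0.22  1.4  -0.01  0.32]
go dx -0.05 dy 2.38 dz 0.31
turn deg [ 0.32 -0.38 -0.53]
```

View pics/m8.png

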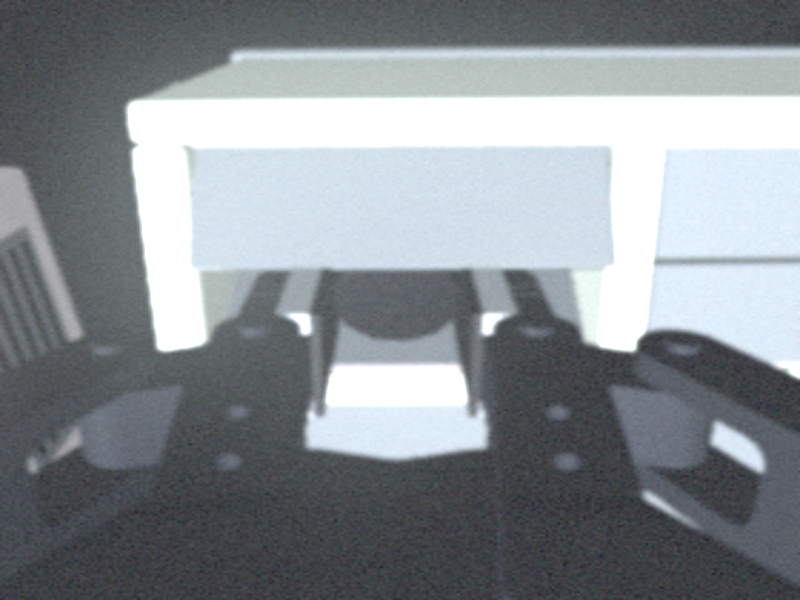

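```bash
python3 -m pendant '[{"dx":0,"dy":-1.6,"dz":0.2,"wx":0,"wy":0,"wz":0,"fingers":-1}]'; python3 -m pendant '[{"dx":0,"dy":0.6,"dz":0,"wx":0,"wy":0,"wz":0,"fingers":-1},{"dx":0,"dy":0.6,"dz":0,"wx":0,"wy":0,"wz":0,"fingers":-1}]' 40;python3 -c "from h import *
go(*cell(0),.268);f=grab('wrist','w9.png')
cv2.imwrite('pics/m9.png',cv2.convertScaleAbs(cv2.resize(cv2.imread('pics/w9.png')[120:384,120:400],(800,600))[:,:],alpha=1.6,beta=15))
# where cap bottom edge (in m-crops): darkest->brighter edge along column 395
for n in ('m7','m8','m9'):
    c=cv2.cvtColor(cv2.imread('pics/%s.png'%n),cv2.COLOR_BGR2GRAY)[280:380,385:405].mean(1); g=np.gradient(cv2.GaussianBlur(c.reshape(-1,1),(1,9),0).ravel()); print(n,280+int(np.argmax(g[20:85]))+20)"
```

```text
time: 12.95
eef_pos: [0.4574, 0.1646, 0.2946]
tcp_rot: [-1.272, -1.121, 1.131]
contact_force: [28.0, 4.9, -60.6]
gripper_width: 0.022
time: 13.15
eef_pos: [0.4602, 0.1644, 0.2731]
tcp_rot: [-1.273, -1.12, 1.131]
contact_force: [-0.3, -0.5, -0.2]
gripper_width: 0.0213
t 13.15 p [0.4602 0.1644 0.2731] xax [ 0.115  0.993 -0.012] yax [ 0.003 -0.012 -1.   ] zax [-0.993  0.115 -0.004] F [-0.3 -0.5 -0.2] w 0.0213 q [ 0.21 -0.03 -0.24  1.36 -0.01  0.33]
go dx -0.10 dy 0.51 dz 0.63
turn deg [ 0.22 -0.5  -0.68]
m7 360
m8 364
m9 334
```

```bash
python3 -m pendant '[{"dx":0,"dy":0.5,"dz":0.5,"wx":0.2,"wy":-0.5,"wz":-0.7,"fingers":-1},{"dx":0,"dy":0.4,"dz":0,"wx":0,"wy":0,"wz":0,"fingers":-1}]'; python3 -m pendant '[{"dx":0,"dy":0.3,"dz":0,"wx":0,"wy":0,"wz":0,"fingers":-1}]'; python3 -m pendant '[{"dx":0,"dy":0.3,"dz":0,"wx":0,"wy":0,"wz":0,"fingers":-1}]'; python3 -m pendant '[{"dx":0,"dy":0.3,"dz":0,"wx":0,"wy":0,"wz":0,"fingers":-1}]'; python3 -c "from h import *
avg(3);go(*cell(0),.268)"
```

```text
time: 13.4
eef_pos: [0.4561, 0.1635, 0.2626]
tcp_rot: [-1.265, -1.129, 1.132]
contact_force: [-1.0, -0.5, -1.4]
gripper_width: 0.0214
time: 13.5
eef_pos: [0.4553, 0.1634, 0.2597]
tcp_rot: [-1.264, -1.127, 1.134]
contact_force: [-1.1, -0.1, 0.2]
gripper_width: 0.0213
time: 13.6
eef_pos: [0.4548, 0.1634, 0.257]
tcp_rot: [-1.263, -1.127, 1.134]
contact_force: [0.3, 0.2, 0.5]
gripper_width: 0.0216
time: 13.7
eef_pos: [0.4547, 0.1635, 0.2544]
tcp_rot: [-1.263, -1.127, 1.134]
contact_force: [1.5, 0.1, -0.2]
gripper_width: 0.0214
avg F [ 0.3   0.22 -0.84] T [-0.019 -0.257 -0.   ] z 0.254
t 13.85 p [0.4546 0.1635 0.254 ] xax [ 0.107  0.994 -0.006] yax [-0.001 -0.006 -1.   ] zax [-0.994  0.107 -0.   ] F [ 1.2  0.5 -1.9] w 0.0215 q [ 0.21 -0.04 -0.29  1.32 -0.01  0.32]
go dx 0.04 dy -1.40 dz 0.07
turn deg [ 0.   -0.01 -0.36]
```

```bash
for i in 1 2; do python3 -m pendant '[{"dx":0,"dy":0.25,"dz":0,"wx":0,"wy":0,"wz":-0.2,"fingers":-1}]'|sed -n '2p;4p'; done; python3 -c "from h import *
avg(3)"; for i in 1 2 ; do python3 -m pendant '[{"dx":0,"dy":0.25,"dz":0,"wx":0,"wy":0,"wz":0,"fingers":-1}]' |sed -n '2p;4p'; done; python3 -c "from h import *
avg(3);st();f=grab('wrist','w10.png')
cv2.imwrite('pics/m10.png',cv2.convertScaleAbs(cv2.resize(cv2.imread('pics/w10.png')[120:384,120:400],(800,600))[:,:],alpha=1.6,beta=15))"
```

```text
eef_pos: [0.4548, 0.1634, 0.2532]
contact_force: [-2.5, -2.4, 14.9]
eef_pos: [0.4553, 0.1631, 0.2533]
contact_force: [-1.7, -2.5, 13.0]
avg F [-2.2  -1.78  9.  ] T [-0.695  0.444 -0.017] z 0.2535
eef_pos: [0.4557, 0.163, 0.2535]
contact_force: [-1.7, -0.3, 8.5]
eef_pos: [0.456, 0.1629, 0.2536]
contact_force: [-1.9, -1.3, 9.0]
avg F [-2.01 -1.56  9.01] T [-0.389  0.537 -0.01 ] z 0.2536
t 14.55 p [0.456  0.1629 0.2536] xax [ 0.107  0.994 -0.001] yax [ 0.01  -0.002 -1.   ] zax [-0.994  0.107 -0.01 ] F [-1.6 -1.4  9.3] w 0.0215 q [ 0.21 -0.04 -0.29  1.31 -0.    0.31]
```

View pics/m10.png

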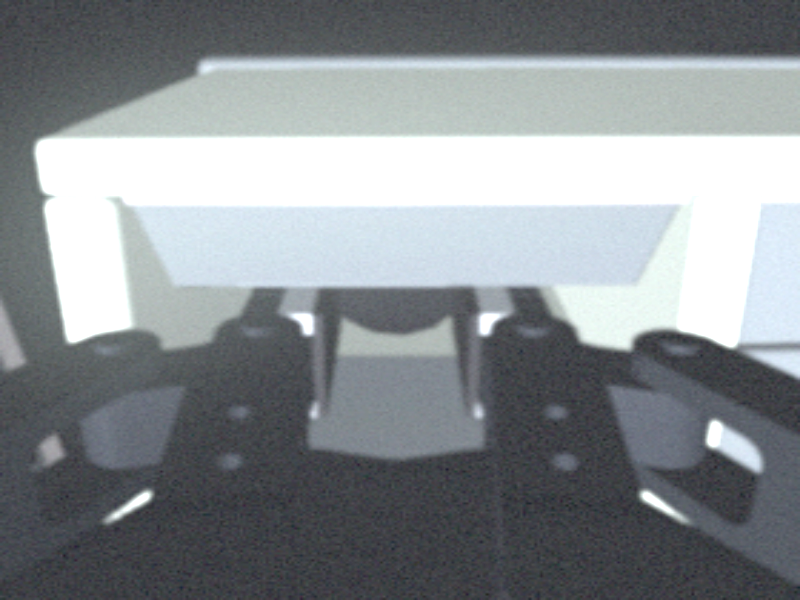

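```bash
python3 -m pendant '[{"dx":0,"dy":-0.1,"dz":0,"wx":0.5,"wy":0,"wz":0,"fingers":-0.4},{"dx":0,"dy":-0.2,"dz":0,"wx":0,"wy":0,"wz":0,"fingers":-0.36},{"dx":0,"dy":-0.4,"dz":0,"wx":0,"wy":0,"wz":0,"fingers":-0.34}]' 20; python3 -m pendant '[{"dx":0,"dy":-0.5,"dz":0,"wx":0,"wy":0,"wz":0,"fingers":-0.3},{"dx":0,"dy":-0.8,"dz":0,"wx":0,"wy":0,"wz":0,"fingers":-0.25}]';  python3 -c "from h import *
avg(2);go(*cell(0),.268)"
```

```text
time: 14.9
eef_pos: [0.4584, 0.1629, 0.2618]
tcp_rot: [-1.265, -1.136, 1.125]
contact_force: [6.4, -1.0, -2.4]
gripper_width: 0.0281
time: 15.1
eef_pos: [0.4595, 0.1631, 0.2753]
tcp_rot: [-1.267, -1.138, 1.123]
contact_force: [2.7, -0.2, -3.2]
gripper_width: 0.0323
avg F [ 1.33 -0.22  0.38] T [ 0.052 -0.218  0.046] z 0.2765
t 15.2 p [0.4594 0.1631 0.2765] xax [0.108 0.994 0.001] yax [ 0.013 -0.    -1.   ] zax [-0.994  0.108 -0.013] F [ 2.9  0.2 -0. ] w 0.0323 q [ 0.2  -0.05 -0.25  1.35 -0.    0.31]
go dx 0.03 dy 0.85 dz 0.57
turn deg [ 0.73 -0.05  0.07]
```

```bash
python3 -m pendant '[{"dx":0,"dy":-2,"dz":0,"wx":0.7,"wy":0,"wz":0,"fingers":-0.2},{"dx":0,"dy":-3,"dz":0,"wx":0,"wy":0,"wz":0,"fingers":-0.2},{"dx":0,"dy":-3,"dz":0,"wx":0,"wy":0,"wz":0,"fingers":0},{"dx":-4.3,"dy":-1,"dz":-1.6,"wx":0,"wy":0,"wz":0,"fingers":0.2},{"dx":-4.3,"dy":0,"dz":-1.6,"wx":0,"wy":0,"wz":0,"fingers":0.2},{"dx":-4.3,"dy":0,"dz":-1.6,"wx":0,"wy":0,"wz":0,"fingers":0.2},{"dx":-4.3,"dy":0,"dz":-1.6,"wx":0,"wy":0,"wz":0,"fingers":0.2},{"dx":-4.3,"dy":0,"dz":-1.6,"wx":0,"wy":0,"wz":0,"fingers":0.2},{"dx":-4.3,"dy":0,"dz":-1.6,"wx":0,"wy":0,"wz":0,"fingers":0.2},{"dx":-4,"dy":0,"dz":-1.4,"wx":0,"wy":0,"wz":0,"fingers":0.2},{"dx":-2,"dy":1,"dz":-0.5,"wx":0,"wy":0,"wz":0,"fingers":0.2},{"dx":0,"dy":0,"dz":0,"wx":0,"wy":0,"wz":0,"fingers":0.2}]'; python3 -c "from h import *
bottles();go(.553,-.18,.30)"
```

```text
time: 16.4
eef_pos: [0.5373, -0.1735, 0.353]
tcp_rot: [-1.234, -1.124, 1.139]
contact_force: [-1.0, 0.3, 0.5]
gripper_width: 0.0508
bottle [ 0.4474 -0.2299  0.0442] cost 0.86
bottle [ 0.4522 -0.3149  0.0419] cost 0.0
bottle [ 0.5543 -0.1801  0.0439] cost 0.42
bottle [ 0.5521 -0.2814  0.0421] cost 0.08
t 16.5 p [ 0.5375 -0.1713  0.3547] xax [0.097 0.995 0.007] yax [-0.017  0.009 -1.   ] zax [-0.995  0.097  0.018] F [-1.1  1.3  0.3] w 0.0512 q [-0.43  0.16  0.12  1.55  0.   -0.33]
go dx -0.75 dy 5.44 dz -1.72
turn deg [-1.04  0.55  0.4 ]
```

```bash
python3 -m pendant '[{"dx":-0.7,"dy":0,"dz":-1.7,"wx":-1,"wy":0.5,"wz":0.4,"fingers":0.1},{"dx":0,"dy":2.5,"dz":0,"wx":0,"wy":0,"wz":0,"fingers":0},{"dx":0,"dy":2.5,"dz":0,"wx":0,"wy":0,"wz":0,"fingers":0},{"dx":0,"dy":2.5,"dz":0,"wx":0,"wy":0,"wz":0,"fingers":0},{"dx":0,"dy":0,"dz":0,"wx":0,"wy":0,"wz":0,"fingers":0}]' 60|sed -n 2p; python3 -c "from h import *
go(.5535,-.18,.249)
f=grab('wrist'); print(proj(f,[.5535,-.18,.083]))
im=cv2.cvtColor(f['frame'],cv2.COLOR_RGB2BGR); cv2.imwrite('pics/w11.png',im)"
```

```text
eef_pos: [0.5537, -0.1716, 0.2816]
t 17.0 p [ 0.5537 -0.1716  0.2816] xax [0.097 0.995 0.004] yax [ 0.001  0.003 -1.   ] zax [-0.995  0.097 -0.001] F [-0.7  0.4 -1.3] w 0.0425 q [-0.42  0.2   0.02  1.39  0.   -0.32]
go dx -0.85 dy 3.26 dz -0.06
turn deg [0.05 0.58 0.2 ]
[[243.86196286 227.02965709]]
```

```bash
python3 -m pendant '[{"dx":-0.85,"dy":0,"dz":0,"wx":0,"wy":0.6,"wz":0.2,"fingers":0},{"dx":0,"dy":1.2,"dz":0,"wx":0,"wy":0,"wz":0,"fingers":0},{"dx":0,"dy":1.2,"dz":0,"wx":0,"wy":0,"wz":0,"fingers":0}]' 60|sed -n 2p; python3 -c "from h import *
go(.5535,-.18,.249)"
```

```text
eef_pos: [0.5558, -0.18, 0.2663]
t 17.35 p [ 0.5558 -0.18    0.2663] xax [ 0.105  0.994 -0.005] yax [ 0.015 -0.006 -1.   ] zax [-0.994  0.105 -0.015] F [-0.3 -0.1 -0.7] w 0.0427 q [-0.43  0.2  -0.01  1.35  0.   -0.32]
go dx -0.02 dy 1.73 dz 0.26
turn deg [ 0.88  0.09 -0.26]
```

```bash
python3 -m pendant '[{"dx":0,"dy":0.6,"dz":0.25,"wx":0.9,"wy":0,"wz":-0.2,"fingers":0},{"dx":0,"dy":0.6,"dz":0.1,"wx":0.2,"wy":0,"wz":0,"fingers":0},{"dx":0,"dy":0.4,"dz":0,"wx":0,"wy":0,"wz":0,"fingers":0}]' 60|sed -n 2p; python3 -c "from h import *
go(.5535,-.18,.249)"
```

```text
eef_pos: [0.5518, -0.1798, 0.2483]
t 17.65 p [ 0.5518 -0.1798  0.2483] xax [ 0.106  0.994 -0.   ] yax [-0.006  0.    -1.   ] zax [-0.994  0.106  0.007] F [-0.2 -0.4 -0.4] w 0.0427 q [-0.43  0.22 -0.03  1.33 -0.   -0.32]
go dx -0.00 dy -0.08 dz -0.17
turn deg [-0.37  0.06 -0.01]
```

Close the grip, then lift and carry to cell 3.

```bash
python3 -m pendant '[{"dx":0,"dy":-0.1,"dz":-0.15,"wx":-0.3,"wy":0,"wz":0,"fingers":-0.5},{"dx":0,"dy":0,"dz":0,"wx":0,"wy":0,"wz":0,"fingers":-1},{"dx":0,"dy":0,"dz":0,"wx":0,"wy":0,"wz":0,"fingers":-1},{"dx":0,"dy":0,"dz":0,"wx":0,"wy":0,"wz":0,"fingers":-1}]' 60|sed -n '2p;5p'; python3 -m pendant '[{"dx":0,"dy":-2,"dz":0,"wx":0,"wy":0,"wz":0,"fingers":-1},{"dx":0,"dy":-3,"dz":0,"wx":0,"wy":0,"wz":0,"fingers":-1},{"dx":0,"dy":-3,"dz":0,"wx":0,"wy":0,"wz":0,"fingers":-1},{"dx":0,"dy":-3,"dz":0,"wx":0,"wy":0,"wz":0,"fingers":-1},{"dx":0,"dy":-3,"dz":0,"wx":0,"wy":0,"wz":0,"fingers":-1},{"dx":0,"dy":0,"dz":0,"wx":0,"wy":0,"wz":0,"fingers":-1}]'; python3 -c "from h import *
avg(2);go(*cell(3),.39);f=grab('wrist','w12.png')
s,Rm=st();print([proj(f,s['eef_pos']+Rm[:,1]*d).round(1).tolist() for d in (.16,.166,.172)])"
```

```text
eef_pos: [0.5533, -0.1801, 0.2487]
gripper_width: 0.0203
time: 18.65
eef_pos: [0.5525, -0.1794, 0.3886]
tcp_rot: [-1.246, -1.125, 1.133]
contact_force: [-0.1, -0.4, -1.1]
gripper_width: 0.02
avg F [ 0.05 -0.52 -2.  ] T [ 0.017 -0.025 -0.004] z 0.3837
t 18.75 p [ 0.5518 -0.1791  0.3837] xax [0.106 0.994 0.006] yax [-0.018  0.008 -1.   ] zax [-0.994  0.106  0.019] F [-0.1 -0.7 -2.7] w 0.0204 q [-0.43  0.2   0.23  1.61 -0.   -0.32]
go dx 33.08 dy -0.30 dz 6.78
turn deg [-1.07  0.06  0.35]
t 18.8 p [ 0.5515 -0.179   0.3821] xax [0.106 0.994 0.007] yax [-0.021  0.009 -1.   ] zax [-0.994  0.106  0.021] F [-0.2  0.2 -2.5] w 0.0207 q [-0.43  0.2   0.22  1.61 -0.   -0.32]
[[[258.6, 251.7]], [[258.6, 246.6]], [[258.6, 241.8]]]
```

```bash
python3 -m pendant '[{"dx":2.5,"dy":-1,"dz":0.4,"wx":-1,"wy":0,"wz":0.3,"fingers":-1},{"dx":4.2,"dy":-0.5,"dz":0.9,"wx":0,"wy":0,"wz":0,"fingers":-1},{"dx":4.2,"dy":0,"dz":0.9,"wx":0,"wy":0,"wz":0,"fingers":-1},{"dx":4.2,"dy":0,"dz":0.9,"wx":0,"wy":0,"wz":0,"fingers":-1},{"dx":4.2,"dy":0,"dz":0.9,"wx":0,"wy":0,"wz":0,"fingers":-1},{"dx":4.2,"dy":0,"dz":0.9,"wx":0,"wy":0,"wz":0,"fingers":-1},{"dx":4.2,"dy":0,"dz":0.9,"wx":0,"wy":0,"wz":0,"fingers":-1},{"dx":2.5,"dy":0,"dz":0.5,"wx":0,"wy":0,"wz":0,"fingers":-1},{"dx":1,"dy":0,"dz":0,"wx":0,"wy":0,"wz":0,"fingers":-1},{"dx":0,"dy":0,"dz":0,"wx":0,"wy":0,"wz":0,"fingers":-1},{"dx":0,"dy":0,"dz":0,"wx":0,"wy":0,"wz":0,"fingers":-1}]'|sed -n '2p;4p;5p'; python3 -c "from h import *
go(*cell(3),.376)"
```

```text
eef_pos: [0.517, 0.1473, 0.3693]
contact_force: [-0.1, 0.1, -0.2]
gripper_width: 0.0205
t 19.9 p [0.517  0.1473 0.3693] xax [ 0.11   0.994 -0.002] yax [-0.049  0.004 -0.999] zax [-0.993  0.11   0.049] F [-0.1  0.1 -0.2] w 0.0205 q [0.15 0.11 0.09 1.6  0.01 0.26]
go dx 0.99 dy -0.67 dz -0.11
turn deg [-2.82 -0.21 -0.09]
```

```bash
python3 -m pendant '[{"dx":0,"dy":-1.5,"dz":0,"wx":0,"wy":0,"wz":0,"fingers":-1},{"dx":1,"dy":0,"dz":0,"wx":-2.8,"wy":-0.2,"wz":0,"fingers":-1},{"dx":0,"dy":0,"dz":0,"wx":0,"wy":0,"wz":0,"fingers":-1}]'|sed -n '2p;4p;5p'; python3 -c "from h import *
go(*cell(3),.376);avg(2)"
```

```text
eef_pos: [0.5198, 0.1527, 0.3819]
contact_force: [-0.8, -0.4, -1.3]
gripper_width: 0.0206
t 20.2 p [0.5198 0.1527 0.3819] xax [ 0.113  0.994 -0.005] yax [-0.004 -0.005 -1.   ] zax [-0.994  0.113  0.004] F [-0.8 -0.4 -1.3] w 0.0206 q [ 0.16  0.09  0.1   1.58 -0.    0.28]
go dx 0.43 dy 0.59 dz 0.07
turn deg [-0.22 -0.38 -0.31]
avg F [ 0.46 -0.06 -1.62] T [-0.016 -0.054  0.018] z 0.3819
```

```bash
python3 -m pendant '[{"dx":0.4,"dy":0,"dz":0.05,"wx":-0.2,"wy":-0.4,"wz":-0.3,"fingers":-1},{"dx":0,"dy":0.8,"dz":0.1,"wx":0.2,"wy":0,"wz":0,"fingers":-1},{"dx":0,"dy":1,"dz":0.1,"wx":0.2,"wy":0,"wz":0,"fingers":-1},{"dx":0,"dy":1,"dz":0.05,"wx":0,"wy":0,"wz":0,"fingers":-1}]'|sed -n '2p;4p;5p'; python3 -c "from h import *
go(*cell(3),.334)"
```

```text
eef_pos: [0.5181, 0.1545, 0.3539]
contact_force: [0.5, -0.5, 0.1]
gripper_width: 0.0205
t 20.7 p [0.5181 0.1545 0.3539] xax [ 0.11   0.994 -0.001] yax [-0.006  0.    -1.   ] zax [-0.994  0.11   0.006] F [ 0.5 -0.5  0.1] w 0.0205 q [0.17 0.09 0.04 1.53 0.   0.28]
go dx 0.27 dy 1.99 dz -0.13
turn deg [-0.36 -0.18 -0.03]
```

```bash
python3 -m pendant '[{"dx":0.3,"dy":0.6,"dz":-0.15,"wx":-0.3,"wy":-0.2,"wz":0,"fingers":-1},{"dx":0,"dy":0.6,"dz":0,"wx":0,"wy":0,"wz":0,"fingers":-1}]'|sed -n '2p;4p'; for i in 1 2 3; do python3 -m pendant '[{"dx":0,"dy":0.4,"dz":0,"wx":0,"wy":0,"wz":0,"fingers":-1}]'|sed -n '2p;4p'; done;  python3 -c "from h import *
go(*cell(3),.334);avg(2)"
```

```text
eef_pos: [0.5194, 0.1573, 0.339]
contact_force: [0.4, -0.3, -0.9]
eef_pos: [0.519, 0.1574, 0.3336]
contact_force: [0.4, -0.4, 4.4]
eef_pos: [0.5195, 0.1574, 0.3334]
contact_force: [-3.5, -1.8, 28.9]
eef_pos: [0.5199, 0.1573, 0.3337]
contact_force: [-3.5, -1.8, 12.4]
t 21.2 p [0.5199 0.1573 0.3337] xax [ 0.106  0.994 -0.001] yax [ 0.006 -0.002 -1.   ] zax [-0.994  0.106 -0.006] F [-3.5 -1.8 12.4] w 0.0206 q [ 0.17  0.09 -0.    1.48 -0.    0.28]
go dx -0.04 dy -0.03 dz 0.03
turn deg [ 0.35  0.06 -0.06]
avg F [-2.4  -1.69 12.48] T [-0.352  0.737 -0.021] z 0.3337
```

Cell 3 is taken (stopped exactly at the predicted 0.334). On to cell 4.

```bash
python3 -m pendant '[{"dx":0,"dy":-1.6,"dz":0,"wx":0.3,"wy":0,"wz":0,"fingers":-1},{"dx":0,"dy":-1.8,"dz":0,"wx":0,"wy":0,"wz":0,"fingers":-1},{"dx":0,"dy":-1.6,"dz":0,"wx":0,"wy":0,"wz":0,"fingers":-1},{"dx":2,"dy":-0.3,"dz":0,"wx":0,"wy":0,"wz":0,"fingers":-1},{"dx":2.5,"dy":-0.2,"dz":0,"wx":0,"wy":0,"wz":0,"fingers":-1},{"dx":2.5,"dy":0,"dz":0,"wx":0,"wy":0,"wz":0,"fingers":-1},{"dx":1.2,"dy":0,"dz":0,"wx":0,"wy":0,"wz":0,"fingers":-1},{"dx":0.2,"dy":0,"dz":0,"wx":0,"wy":0,"wz":0,"fingers":-1},{"dx":0,"dy":0,"dz":0,"wx":0,"wy":0,"wz":0,"fingers":-1}]'|sed -n '2p;4p'; python3 -c "from h import *
go(*cell(4),.36)"
```

```text
eef_pos: [0.5283, 0.2432, 0.3887]
contact_force: [-0.4, -0.2, -1.5]
t 22.2 p [0.5283 0.2432 0.3887] xax [ 0.106  0.994 -0.003] yax [-0.002 -0.003 -1.   ] zax [-0.994  0.106  0.002] F [-0.4 -0.2 -1.5] w 0.0206 q [ 0.32  0.2   0.23  1.61 -0.    0.42]
go dx -0.25 dy 2.87 dz -0.05
turn deg [-0.1   0.02 -0.18]
```

```bash
python3 -m pendant '[{"dx":-0.25,"dy":0.3,"dz":-0.05,"wx":0,"wy":0,"wz":-0.1,"fingers":-1},{"dx":0,"dy":1.2,"dz":0.1,"wx":0.2,"wy":0,"wz":0,"fingers":-1},{"dx":0,"dy":1.2,"dz":0.1,"wx":0.2,"wy":0,"wz":0,"fingers":-1},{"dx":0,"dy":1,"dz":0.05,"wx":0,"wy":0,"wz":0,"fingers":-1},{"dx":0,"dy":0.6,"dz":0,"wx":0,"wy":0,"wz":0,"fingers":-1}]'|sed -n '2p;4p';  python3 -c "from h import *
go(*cell(4),.334)"; for i in 1 2 3 4; do python3 -m pendant '[{"dx":0,"dy":0.4,"dz":0,"wx":0,"wy":0,"wz":0,"fingers":-1}]'|sed -n '2p;4p'; done;  python3 -c "from h import *
go(*cell(4),.334)"
```

```text
eef_pos: [0.5261, 0.2376, 0.3436]
contact_force: [0.1, -0.2, -0.5]
t 22.7 p [0.5261 0.2376 0.3436] xax [ 0.11   0.994 -0.002] yax [-0.007 -0.001 -1.   ] zax [-0.994  0.11   0.007] F [ 0.1 -0.2 -0.5] w 0.0202 q [0.31 0.18 0.12 1.52 0.   0.42]
go dx 0.31 dy 0.95 dz -0.22
turn deg [-0.38 -0.2  -0.09]
eef_pos: [0.5257, 0.2372, 0.3381]
contact_force: [0.8, -0.4, -0.9]
eef_pos: [0.5255, 0.237, 0.3334]
contact_force: [-5.1, -4.8, 29.6]
eef_pos: [0.5257, 0.2368, 0.3335]
contact_force: [-3.9, -2.9, 24.1]
eef_pos: [0.5259, 0.2367, 0.3338]
contact_force: [-2.1, -1.8, 12.5]
t 23.1 p [0.5259 0.2367 0.3338] xax [ 0.111  0.994 -0.001] yax [ 0.001 -0.001 -1.   ] zax [-0.994  0.111 -0.001] F [-2.1 -1.8 12.5] w 0.0205 q [ 0.31  0.18  0.1   1.49 -0.    0.42]
go dx 0.41 dy -0.02 dz -0.21
turn deg [ 0.05 -0.25 -0.06]
```

Cell 4 taken too. Next is cell 1.

```bash
python3 -m pendant '[{"dx":0,"dy":-1.6,"dz":0,"wx":0,"wy":-0.2,"wz":0,"fingers":-1},{"dx":0,"dy":-1.8,"dz":0,"wx":0,"wy":0,"wz":0,"fingers":-1},{"dx":0,"dy":-1.6,"dz":0,"wx":0,"wy":0,"wz":0,"fingers":-1},{"dx":0.1,"dy":-0.3,"dz":1.6,"wx":0,"wy":0,"wz":0,"fingers":-1},{"dx":0.1,"dy":0,"dz":2,"wx":0,"wy":0,"wz":0,"fingers":-1},{"dx":0.1,"dy":0,"dz":2,"wx":0,"wy":0,"wz":0,"fingers":-1},{"dx":0.1,"dy":0,"dz":0.8,"wx":0,"wy":0,"wz":0,"fingers":-1},{"dx":0,"dy":0,"dz":0,"wx":0,"wy":0,"wz":0,"fingers":-1},{"dx":0,"dy":0,"dz":0,"wx":0,"wy":0,"wz":0,"fingers":-1}]'|sed -n '2p;4p'; python3 -c "from h import *
go(*cell(1),.36)"
```

```text
eef_pos: [0.4613, 0.2479, 0.3885]
contact_force: [0.2, -0.1, -2.3]
t 24.0 p [0.4613 0.2479 0.3885] xax [ 0.108  0.994 -0.001] yax [ 0.003 -0.001 -1.   ] zax [-0.994  0.108 -0.003] F [ 0.2 -0.1 -2.3] w 0.0204 q [ 0.37  0.04  0.06  1.59 -0.    0.47]
go dx -0.02 dy 2.85 dz -0.15
turn deg [ 0.18 -0.04 -0.05]
```

```bash
python3 -m pendant '[{"dx":0,"dy":0.3,"dz":-0.15,"wx":0.2,"wy":0,"wz":0,"fingers":-1},{"dx":0.1,"dy":1.2,"dz":0,"wx":0.1,"wy":0,"wz":0,"fingers":-1},{"dx":0.1,"dy":1.2,"dz":0,"wx":0.1,"wy":0,"wz":0,"fingers":-1},{"dx":0.1,"dy":1,"dz":0,"wx":0,"wy":0,"wz":0,"fingers":-1},{"dx":0,"dy":0.6,"dz":0,"wx":0,"wy":0,"wz":0,"fingers":-1}]'|sed -n '2p;4p';  python3 -c "from h import *
go(*cell(1),.334)"; for i in 1 2 3 4; do python3 -m pendant '[{"dx":0,"dy":0.4,"dz":0,"wx":0,"wy":0,"wz":0,"fingers":-1}]'|sed -n '2p;4p'; done;  python3 -c "from h import *
go(*cell(1),.334)"
```

```text
eef_pos: [0.4657, 0.2504, 0.3423]
contact_force: [-0.1, 0.3, -0.8]
t 24.5 p [0.4657 0.2504 0.3423] xax [ 0.11   0.994 -0.001] yax [-0.003 -0.    -1.   ] zax [-0.994  0.11   0.003] F [-0.1  0.3 -0.8] w 0.0204 q [ 0.37  0.05 -0.02  1.5   0.    0.48]
go dx -0.31 dy 0.83 dz 0.24
turn deg [-0.14 -0.16 -0.04]
eef_pos: [0.4655, 0.2503, 0.3367]
contact_force: [-0.2, -0.3, -1.3]
eef_pos: [0.4656, 0.2502, 0.3334]
contact_force: [-2.0, -1.2, 19.0]
eef_pos: [0.4663, 0.2502, 0.3334]
contact_force: [-2.9, -3.1, 21.8]
eef_pos: [0.4668, 0.25, 0.3336]
contact_force: [-3.6, -2.1, 12.3]
t 24.9 p [0.4668 0.25   0.3336] xax [0.11  0.994 0.001] yax [ 0.009  0.    -1.   ] zax [-0.994  0.11  -0.009] F [-3.6 -2.1 12.3] w 0.0203 q [ 0.37  0.05 -0.04  1.47 -0.    0.48]
go dx -0.29 dy -0.04 dz 0.36
turn deg [ 0.53 -0.18  0.07]
```

```bash
python3 -m pendant '[{"dx":0,"dy":-1.6,"dz":0,"wx":0.5,"wy":-0.2,"wz":0,"fingers":-1},{"dx":0,"dy":-1.8,"dz":0,"wx":0,"wy":0,"wz":0,"fingers":-1},{"dx":0,"dy":-1.6,"dz":0,"wx":0,"wy":0,"wz":0,"fingers":-1},{"dx":2,"dy":-0.3,"dz":0.1,"wx":0,"wy":0,"wz":0,"fingers":-1},{"dx":2.5,"dy":0,"dz":0.1,"wx":0,"wy":0,"wz":0,"fingers":-1},{"dx":2.5,"dy":0,"dz":0.1,"wx":0,"wy":0,"wz":0,"fingers":-1},{"dx":0.8,"dy":0,"dz":0.1,"wx":0,"wy":0,"wz":0,"fingers":-1},{"dx":0,"dy":0,"dz":0,"wx":0,"wy":0,"wz":0,"fingers":-1},{"dx":0,"dy":0,"dz":0,"wx":0,"wy":0,"wz":0,"fingers":-1}]'|sed -n '2p;4p'; python3 -c "from h import *
go(*cell(2),.36)"
```

```text
eef_pos: [0.4714, 0.3292, 0.3886]
contact_force: [-0.6, -0.1, -1.4]
t 25.8 p [0.4714 0.3292 0.3886] xax [0.108 0.994 0.   ] yax [ 0.003 -0.    -1.   ] zax [-0.994  0.108 -0.003] F [-0.6 -0.1 -1.4] w 0.0207 q [ 0.49  0.17  0.2   1.6  -0.    0.6 ]
go dx 0.20 dy 2.86 dz -0.02
turn deg [ 0.19 -0.09  0.01]
```

```bash
python3 -m pendant '[{"dx":0.2,"dy":0.3,"dz":0,"wx":0.2,"wy":-0.1,"wz":0,"fingers":-1},{"dx":0,"dy":1.2,"dz":0.05,"wx":0.1,"wy":0,"wz":0,"fingers":-1},{"dx":0,"dy":1.2,"dz":0.05,"wx":0.1,"wy":0,"wz":0,"fingers":-1},{"dx":0,"dy":1,"dz":0.05,"wx":0,"wy":0,"wz":0,"fingers":-1},{"dx":0,"dy":0.6,"dz":0,"wx":0,"wy":0,"wz":0,"fingers":-1}]'|sed -n '2p;4p';  python3 -c "from h import *
go(*cell(2),.334)"; for i in 1 2 3; do python3 -m pendant '[{"dx":0,"dy":0.4,"dz":0,"wx":0,"wy":0,"wz":0,"fingers":-1}]'|sed -n '2p;4p'; done;  python3 -c "from h import *
go(*cell(2),.28)"
```

```text
eef_pos: [0.4704, 0.3288, 0.3436]
contact_force: [-0.3, 0.5, -0.6]
t 26.3 p [0.4704 0.3288 0.3436] xax [0.11  0.994 0.001] yax [-0.002  0.001 -1.   ] zax [-0.994  0.11   0.002] F [-0.3  0.5 -0.6] w 0.0208 q [0.49 0.17 0.11 1.51 0.   0.6 ]
go dx 0.24 dy 0.96 dz -0.12
turn deg [-0.12 -0.18  0.03]
eef_pos: [0.4701, 0.3285, 0.3382]
contact_force: [0.3, -0.2, -1.2]
eef_pos: [0.4699, 0.3283, 0.3332]
contact_force: [-0.2, -0.1, -0.8]
eef_pos: [0.4699, 0.3282, 0.3286]
contact_force: [0.4, 0.8, -1.8]
t 26.6 p [0.4699 0.3282 0.3286] xax [ 0.11   0.994 -0.001] yax [-0.005 -0.001 -1.   ] zax [-0.994  0.11   0.005] F [ 0.4  0.8 -1.8] w 0.0205 q [0.49 0.17 0.08 1.49 0.   0.6 ]
go dx 0.32 dy 4.86 dz -0.19
turn deg [-0.26 -0.21 -0.08]
```

Cell 2 is free. Lower it, slowly at the end.

```bash
python3 -m pendant '[{"dx":0.3,"dy":0.8,"dz":-0.2,"wx":-0.2,"wy":-0.2,"wz":0,"fingers":-1},{"dx":0,"dy":1.1,"dz":0.05,"wx":0.1,"wy":0,"wz":0,"fingers":-1},{"dx":0,"dy":1.1,"dz":0.05,"wx":0.1,"wy":0,"wz":0,"fingers":-1},{"dx":0,"dy":1.1,"dz":0.05,"wx":0,"wy":0,"wz":0,"fingers":-1},{"dx":0,"dy":0.9,"dz":0,"wx":0,"wy":0,"wz":0,"fingers":-1}]'|sed -n '2p;4p';  python3 -c "from h import *
go(*cell(2),.254)"
```

```text
eef_pos: [0.4708, 0.3316, 0.2749]
contact_force: [0.7, 0.3, -1.7]
t 27.1 p [0.4708 0.3316 0.2749] xax [ 0.106  0.994 -0.001] yax [-0.004 -0.    -1.   ] zax [-0.994  0.106  0.004] F [ 0.7  0.3 -1.7] w 0.0205 q [ 0.5   0.19 -0.    1.38  0.    0.6 ]
go dx -0.04 dy 2.09 dz -0.12
turn deg [-0.21  0.03 -0.04]
```

```bash
python3 -m pendant '[{"dx":0,"dy":0.7,"dz":-0.1,"wx":-0.2,"wy":0,"wz":0,"fingers":-1},{"dx":0,"dy":0.6,"dz":0,"wx":0,"wy":0,"wz":0,"fingers":-1},{"dx":0,"dy":0.3,"dz":0,"wx":0,"wy":0,"wz":0,"fingers":-1}]'|sed -n '2p;4p'; for i in 1 2 3; do python3 -m pendant '[{"dx":0,"dy":0.2,"dz":0,"wx":0,"wy":0,"wz":0,"fingers":-1}]'|sed -n '2p;4p'; done;  python3 -c "from h import *
avg(3);go(*cell(2),.254)"
```

```text
eef_pos: [0.4711, 0.3311, 0.2553]
contact_force: [-0.7, -0.4, -1.0]
eef_pos: [0.4712, 0.3311, 0.2536]
contact_force: [-1.3, -2.1, 8.8]
eef_pos: [0.4713, 0.331, 0.2537]
contact_force: [-4.0, -2.7, 10.0]
eef_pos: [0.4714, 0.331, 0.2538]
contact_force: [-3.0, -1.5, 5.6]
avg F [-2.85 -1.95  5.37] T [-0.476  0.642 -0.003] z 0.2538
t 27.85 p [0.4714 0.331  0.2538] xax [ 0.106  0.994 -0.002] yax [ 0.001 -0.002 -1.   ] zax [-0.994  0.106 -0.001] F [-3.4 -1.9  5.6] w 0.0206 q [ 0.5   0.2  -0.04  1.34 -0.    0.6 ]
go dx 0.01 dy -0.02 dz -0.04
turn deg [ 0.05  0.03 -0.11]
```

```bash
python3 -m pendant '[{"dx":0,"dy":0,"dz":0,"wx":0,"wy":0,"wz":0,"fingers":-0.4},{"dx":0,"dy":-0.1,"dz":0,"wx":0,"wy":0,"wz":0,"fingers":-0.34},{"dx":0,"dy":-0.4,"dz":0,"wx":0,"wy":0,"wz":0,"fingers":-0.3},{"dx":0,"dy":-0.5,"dz":0,"wx":0,"wy":0,"wz":0,"fingers":-0.25}]' 20; python3 -m pendant '[{"dx":0,"dy":-2,"dz":0,"wx":0.7,"wy":0,"wz":0,"fingers":-0.2},{"dx":0,"dy":-3,"dz":0,"wx":0,"wy":0,"wz":0,"fingers":-0.2},{"dx":0,"dy":-3,"dz":0,"wx":0,"wy":0,"wz":0,"fingers":-0.2},{"dx":0,"dy":-2.5,"dz":0,"wx":0,"wy":0,"wz":0,"fingers":-0.2}]';  python3 -c "from h import *
bottles();go(.447,-.229,.31)"
```

```text
time: 28.25
eef_pos: [0.4746, 0.331, 0.2644]
tcp_rot: [-1.268, -1.137, 1.125]
contact_force: [6.2, 0.2, -3.9]
gripper_width: 0.032
time: 28.65
eef_pos: [0.4776, 0.3305, 0.3701]
tcp_rot: [-1.266, -1.131, 1.126]
contact_force: [-0.0, 0.9, -0.1]
gripper_width: 0.0342
bottle [ 0.4466 -0.228   0.0435] cost 0.09
bottle [ 0.4524 -0.3147  0.0421] cost 0.0
bottle [ 0.552  -0.2815  0.0424] cost 0.03
t 28.75 p [0.4785 0.3311 0.3738] xax [0.11  0.994 0.003] yax [ 0.014  0.001 -1.   ] zax [-0.994  0.11  -0.013] F [0.2 0.1 1.1] w 0.034 q [ 0.49  0.18  0.19  1.56 -0.01  0.6 ]
go dx -56.03 dy 6.27 dz -2.97
turn deg [ 0.77 -0.2   0.16]
```

```bash
python3 -m pendant '[{"dx":-3,"dy":0,"dz":-0.2,"wx":0.7,"wy":-0.2,"wz":0.2,"fingers":0},{"dx":-4.7,"dy":0,"dz":-0.3,"wx":0,"wy":0,"wz":0,"fingers":0},{"dx":-4.7,"dy":0,"dz":-0.3,"wx":0,"wy":0,"wz":0,"fingers":0},{"dx":-4.7,"dy":0,"dz":-0.3,"wx":0,"wy":0,"wz":0,"fingers":0},{"dx":-4.7,"dy":0,"dz":-0.3,"wx":0,"wy":0,"wz":0,"fingers":0},{"dx":-4.7,"dy":0,"dz":-0.3,"wx":0,"wy":0,"wz":0,"fingers":0},{"dx":-4.7,"dy":0,"dz":-0.3,"wx":0,"wy":0,"wz":0,"fingers":0},{"dx":-4.7,"dy":0,"dz":-0.3,"wx":0,"wy":0,"wz":0,"fingers":0},{"dx":-4.7,"dy":0.3,"dz":-0.3,"wx":0,"wy":0,"wz":0,"fingers":0},{"dx":-4.7,"dy":0.5,"dz":-0.3,"wx":0,"wy":0,"wz":0,"fingers":0},{"dx":-4.7,"dy":1,"dz":-0.3,"wx":0,"wy":0,"wz":0,"fingers":0},{"dx":-3,"dy":1,"dz":0,"wx":0,"wy":0,"wz":0,"fingers":0}]' 60|sed -n 2p;  python3 -m pendant '[{"dx":-1,"dy":1,"dz":0,"wx":0,"wy":0,"wz":0,"fingers":0},{"dx":0,"dy":0,"dz":0,"wx":0,"wy":0,"wz":0,"fingers":0},{"dx":0,"dy":0,"dz":0,"wx":0,"wy":0,"wz":0,"fingers":0}]'|sed -n 2p; python3 -c "from h import *
go(.4465,-.229,.285)"
```

```text
eef_pos: [0.4537, -0.2128, 0.338]
eef_pos: [0.4511, -0.2252, 0.3236]
t 30.25 p [ 0.4511 -0.2252  0.3236] xax [0.101 0.995 0.01 ] yax [-0.002  0.01  -1.   ] zax [-0.995  0.101  0.003] F [0.5 0.3 0.4] w 0.0425 q [-0.6  -0.   -0.12  1.47  0.01 -0.5 ]
go dx -0.47 dy 3.86 dz 0.41
turn deg [-0.2   0.33  0.56]
```

```bash
python3 -m pendant '[{"dx":-0.5,"dy":0,"dz":0.4,"wx":-0.2,"wy":0.3,"wz":0.5,"fingers":0},{"dx":0,"dy":1.8,"dz":0.1,"wx":0.2,"wy":0,"wz":0,"fingers":0},{"dx":0,"dy":1.8,"dz":0.1,"wx":0.2,"wy":0,"wz":0,"fingers":0},{"dx":0,"dy":1.2,"dz":0.1,"wx":0.2,"wy":0,"wz":0,"fingers":0},{"dx":0,"dy":0,"dz":0,"wx":0,"wy":0,"wz":0,"fingers":0}]' 60|sed -n 2p; python3 -c "from h import *
go(.4465,-.229,.249)"
```

```text
eef_pos: [0.4449, -0.2241, 0.2777]
t 30.75 p [ 0.4449 -0.2241  0.2777] xax [ 0.097  0.995 -0.002] yax [-0.005 -0.001 -1.   ] zax [-0.995  0.097  0.005] F [-0.7  0.3  1.2] w 0.0429 q [-0.6  -0.01 -0.21  1.37 -0.   -0.5 ]
go dx -0.46 dy 2.87 dz -0.23
turn deg [-0.29  0.58 -0.11]
```

```bash
python3 -m pendant '[{"dx":-0.5,"dy":0.5,"dz":-0.2,"wx":-0.2,"wy":0.6,"wz":-0.1,"fingers":0},{"dx":0,"dy":0.9,"dz":0.05,"wx":0.2,"wy":0,"wz":0,"fingers":0},{"dx":0,"dy":0.8,"dz":0.05,"wx":0.2,"wy":0,"wz":0,"fingers":0},{"dx":0,"dy":0.5,"dz":0,"wx":0,"wy":0,"wz":0,"fingers":0}]' 60|sed -n 2p; python3 -c "from h import *
go(.4465,-.229,.249)"
```

```text
eef_pos: [0.4467, -0.2294, 0.2522]
t 31.15 p [ 0.4467 -0.2294  0.2522] xax [ 0.106  0.994 -0.003] yax [-0.004 -0.002 -1.   ] zax [-0.994  0.106  0.004] F [ 0.6  1.1 -0.2] w 0.0424 q [-0.61  0.01 -0.24  1.32 -0.   -0.5 ]
go dx 0.03 dy 0.32 dz 0.02
turn deg [-0.2   0.03 -0.17]
```

```bash
python3 -m pendant '[{"dx":0,"dy":0.3,"dz":0,"wx":-0.2,"wy":0,"wz":-0.2,"fingers":-0.3},{"dx":0,"dy":0.05,"dz":0,"wx":0,"wy":0,"wz":0,"fingers":-1},{"dx":0,"dy":0,"dz":0,"wx":0,"wy":0,"wz":0,"fingers":-1},{"dx":0,"dy":0,"dz":0,"wx":0,"wy":0,"wz":0,"fingers":-1},{"dx":0,"dy":0,"dz":0,"wx":0,"wy":0,"wz":0,"fingers":-1}]' 60|sed -n '2p;5p'; python3 -m pendant '[{"dx":0,"dy":-2,"dz":0,"wx":0,"wy":0,"wz":0,"fingers":-1},{"dx":0,"dy":-3,"dz":0,"wx":0,"wy":0,"wz":0,"fingers":-1},{"dx":0,"dy":-3,"dz":0,"wx":0,"wy":0,"wz":0,"fingers":-1},{"dx":0,"dy":-3,"dz":0,"wx":0,"wy":0,"wz":0,"fingers":-1},{"dx":0,"dy":-3,"dz":0,"wx":0,"wy":0,"wz":0,"fingers":-1},{"dx":0,"dy":-1,"dz":0,"wx":0,"wy":0,"wz":0,"fingers":-1}]'|sed -n '2p;4p;5p'; python3 -c "from h import *
avg(2);go(*cell(6),.39)"
```

```text
eef_pos: [0.4465, -0.2293, 0.248]
gripper_width: 0.0208
eef_pos: [0.4453, -0.229, 0.3967]
contact_force: [0.2, -0.2, -1.2]
gripper_width: 0.0209
avg F [ 0.1  -0.12 -1.6 ] T [-0.034 -0.053  0.039] z 0.3949
t 32.35 p [ 0.4452 -0.229   0.3949] xax [0.107 0.994 0.008] yax [-0.013  0.009 -1.   ] zax [-0.994  0.107  0.014] F [-0.1  0.  -2.5] w 0.0212 q [-0.61 -0.01  0.02  1.62  0.   -0.5 ]
go dx 39.17 dy 0.67 dz -9.87
turn deg [-0.78 -0.    0.46]
```

```bash
python3 -m pendant '[{"dx":2.5,"dy":0,"dz":-0.6,"wx":-0.8,"wy":0,"wz":0.4,"fingers":-1},{"dx":4.2,"dy":-0.2,"dz":-1.1,"wx":0,"wy":0,"wz":0,"fingers":-1},{"dx":4.2,"dy":-0.2,"dz":-1.1,"wx":0,"wy":0,"wz":0,"fingers":-1},{"dx":4.2,"dy":-0.2,"dz":-1.1,"wx":0,"wy":0,"wz":0,"fingers":-1},{"dx":4.2,"dy":-0.2,"dz":-1.1,"wx":0,"wy":0,"wz":0,"fingers":-1},{"dx":4.2,"dy":-0.2,"dz":-1.1,"wx":0,"wy":0,"wz":0,"fingers":-1},{"dx":4.2,"dy":-0.2,"dz":-1.1,"wx":0,"wy":0,"wz":0,"fingers":-1},{"dx":4.2,"dy":-0.2,"dz":-1.1,"wx":0,"wy":0,"wz":0,"fingers":-1},{"dx":3.5,"dy":0,"dz":-0.8,"wx":0,"wy":0,"wz":0,"fingers":-1},{"dx":2,"dy":0,"dz":-0.4,"wx":0,"wy":0,"wz":0,"fingers":-1},{"dx":0.5,"dy":0,"dz":0,"wx":0,"wy":0,"wz":0,"fingers":-1},{"dx":0,"dy":0,"dz":0,"wx":0,"wy":0,"wz":0,"fingers":-1}]'|sed -n '2p;4p;5p'; python3 -c "from h import *
go(*cell(6),.38)"
```

```text
eef_pos: [0.5829, 0.1509, 0.3739]
contact_force: [-0.8, -0.1, -3.4]
gripper_width: 0.0204
t 33.55 p [0.5829 0.1509 0.3739] xax [ 0.111  0.994 -0.003] yax [-0.045  0.002 -0.999] zax [-0.993  0.111  0.045] F [-0.8 -0.1 -3.4] w 0.0204 q [0.14 0.28 0.29 1.63 0.01 0.25]
go dx -0.07 dy -0.62 dz -0.20
turn deg [-2.56 -0.27 -0.16]
```

```bash
python3 -m pendant '[{"dx":0,"dy":-0.8,"dz":-0.2,"wx":-1.3,"wy":-0.3,"wz":-0.1,"fingers":-1},{"dx":0,"dy":0,"dz":0,"wx":-1.3,"wy":0,"wz":0,"fingers":-1},{"dx":0,"dy":0,"dz":0,"wx":0,"wy":0,"wz":0,"fingers":-1}]'|sed -n '2p;4p;5p'; python3 -c "from h import *
go(*cell(6),.36)"
```

```text
eef_pos: [0.5848, 0.1478, 0.3798]
contact_force: [-0.7, 0.6, -1.8]
gripper_width: 0.0203
t 33.85 p [0.5848 0.1478 0.3798] xax [ 0.109  0.994 -0.004] yax [-0.001 -0.004 -1.   ] zax [-0.994  0.109  0.   ] F [-0.7  0.6 -1.8] w 0.0203 q [ 0.14  0.25  0.28  1.6  -0.    0.25]
go dx 0.22 dy 1.98 dz -0.01
turn deg [-0.01 -0.13 -0.21]
```

```bash
python3 -m pendant '[{"dx":0.3,"dy":0.2,"dz":-0.05,"wx":0,"wy":-0.1,"wz":-0.2,"fingers":-1},{"dx":0.1,"dy":1.1,"dz":0,"wx":0,"wy":0,"wz":0,"fingers":-1},{"dx":0.1,"dy":1.1,"dz":0,"wx":0,"wy":0,"wz":0,"fingers":-1},{"dx":0.05,"dy":0.9,"dz":0,"wx":0,"wy":0,"wz":0,"fingers":-1},{"dx":0,"dy":0.5,"dz":0,"wx":0,"wy":0,"wz":0,"fingers":-1}]'|sed -n '2p;4p'; python3 -c "from h import *
go(*cell(6),.333)"; for i in 1 2 3; do python3 -m pendant '[{"dx":0,"dy":0.4,"dz":0,"wx":0,"wy":0,"wz":0,"fingers":-1}]'|sed -n '2p;4p'; done;  python3 -c "from h import *
go(*cell(6),.28)"
```

```text
eef_pos: [0.5859, 0.1512, 0.3423]
contact_force: [0.4, -0.2, -0.9]
t 34.35 p [0.5859 0.1512 0.3423] xax [0.111 0.994 0.001] yax [ 0.005  0.    -1.   ] zax [-0.994  0.111 -0.005] F [ 0.4 -0.2 -0.9] w 0.0205 q [ 0.14  0.25  0.2   1.52 -0.    0.25]
go dx -0.14 dy 0.93 dz 0.07
turn deg [ 0.31 -0.22  0.05]
eef_pos: [0.5858, 0.1513, 0.3369]
contact_force: [0.1, 0.5, -1.5]
eef_pos: [0.5859, 0.1514, 0.3327]
contact_force: [0.6, 0.2, 14.9]
eef_pos: [0.5866, 0.1514, 0.3327]
contact_force: [-2.5, -1.3, 21.3]
t 34.65 p [0.5866 0.1514 0.3327] xax [0.11  0.994 0.002] yax [ 0.011  0.    -1.   ] zax [-0.994  0.11  -0.011] F [-2.5 -1.3 21.3] w 0.021 q [ 0.14  0.25  0.18  1.49 -0.    0.25]
go dx -0.17 dy 5.27 dz 0.18
turn deg [ 0.62 -0.21  0.09]
```

Cell 6 taken, so 5, 7 and 8 must be the free ones. Go to cell 7 and lower.

```bash
python3 -m pendant '[{"dx":0,"dy":-1.6,"dz":0,"wx":0.6,"wy":-0.2,"wz":0,"fingers":-1},{"dx":0,"dy":-1.8,"dz":0,"wx":0,"wy":0,"wz":0,"fingers":-1},{"dx":0,"dy":-1.6,"dz":0,"wx":0,"wy":0,"wz":0,"fingers":-1},{"dx":2,"dy":-0.3,"dz":0,"wx":0,"wy":0,"wz":0,"fingers":-1},{"dx":2.5,"dy":-0.1,"dz":0,"wx":0,"wy":0,"wz":0,"fingers":-1},{"dx":2.5,"dy":0,"dz":0,"wx":0,"wy":0,"wz":0,"fingers":-1},{"dx":0.8,"dy":0,"dz":0,"wx":0,"wy":0,"wz":0,"fingers":-1},{"dx":0.1,"dy":0,"dz":0,"wx":0,"wy":0,"wz":0,"fingers":-1},{"dx":0,"dy":0,"dz":0,"wx":0,"wy":0,"wz":0,"fingers":-1}]'|sed -n '2p;4p'; python3 -c "from h import *
go(*cell(7),.36)"
```

```text
eef_pos: [0.5961, 0.2313, 0.3865]
contact_force: [0.2, -0.6, -1.6]
t 35.55 p [0.5961 0.2313 0.3865] xax [ 0.109  0.994 -0.   ] yax [ 0. -0. -1.] zax [-0.994  0.109 -0.   ] F [ 0.2 -0.6 -1.6] w 0.0206 q [ 0.27  0.35  0.42  1.63 -0.    0.37]
go dx 0.19 dy 2.65 dz 0.22
turn deg [ 0.01 -0.1  -0.02]
```

```bash
python3 -m pendant '[{"dx":0.2,"dy":0.3,"dz":0.2,"wx":0,"wy":-0.1,"wz":0,"fingers":-1},{"dx":0.05,"dy":1.2,"dz":0,"wx":0,"wy":0,"wz":0,"fingers":-1},{"dx":0.05,"dy":1.2,"dz":0,"wx":0,"wy":0,"wz":0,"fingers":-1},{"dx":0,"dy":1,"dz":0,"wx":0,"wy":0,"wz":0,"fingers":-1},{"dx":0,"dy":0.5,"dz":0,"wx":0,"wy":0,"wz":0,"fingers":-1}]'|sed -n '2p;4p'; for i in 1 2 3; do python3 -m pendant '[{"dx":0.03,"dy":0.4,"dz":0,"wx":0,"wy":0,"wz":0,"fingers":-1}]'|sed -n '2p;4p'; done;  python3 -c "from h import *
go(*cell(7),.28)"
```

```text
eef_pos: [0.5943, 0.2316, 0.3424]
contact_force: [-0.4, 0.4, -1.4]
eef_pos: [0.5942, 0.2316, 0.3371]
contact_force: [-0.8, 0.1, -2.0]
eef_pos: [0.5941, 0.2317, 0.3321]
contact_force: [0.2, 0.3, -1.1]
eef_pos: [0.5941, 0.2319, 0.3276]
contact_force: [0.3, -0.3, -1.0]
t 36.35 p [0.5941 0.2319 0.3276] xax [ 0.111  0.994 -0.002] yax [-0.001 -0.002 -1.   ] zax [-0.994  0.111  0.001] F [ 0.3 -0.3 -1. ] w 0.0209 q [ 0.27  0.34  0.28  1.51 -0.    0.38]
go dx 0.16 dy 4.75 dz 0.02
turn deg [-0.04 -0.24 -0.13]
```

```bash
python3 -m pendant '[{"dx":0.2,"dy":0.8,"dz":0,"wx":0,"wy":-0.2,"wz":-0.1,"fingers":-1},{"dx":0,"dy":1.1,"dz":0,"wx":0,"wy":0,"wz":0,"fingers":-1},{"dx":0,"dy":1.1,"dz":0,"wx":0,"wy":0,"wz":0,"fingers":-1},{"dx":0,"dy":1.1,"dz":0,"wx":0,"wy":0,"wz":0,"fingers":-1},{"dx":0,"dy":1.1,"dz":0,"wx":0,"wy":0,"wz":0,"fingers":-1},{"dx":0,"dy":0.8,"dz":0,"wx":0,"wy":0,"wz":0,"fingers":-1}]'|sed -n '2p;4p'; python3 -m pendant '[{"dx":0,"dy":0.3,"dz":0,"wx":0,"wy":0,"wz":0,"fingers":-1}]'|sed -n '2p;4p';  for i in 1 2 3; do python3 -m pendant '[{"dx":0,"dy":0.2,"dz":0,"wx":0,"wy":0,"wz":0,"fingers":-1}]'|sed -n '2p;4p'; done;  python3 -c "from h import *
go(*cell(7),.253)"
```

```text
eef_pos: [0.5945, 0.2343, 0.2623]
contact_force: [-0.5, 0.2, -2.5]
eef_pos: [0.5939, 0.2342, 0.2573]
contact_force: [0.2, 0.6, -1.0]
eef_pos: [0.5938, 0.2341, 0.2546]
contact_force: [0.4, 0.5, -1.8]
eef_pos: [0.5938, 0.2342, 0.2529]
contact_force: [-1.9, 0.1, 5.3]
eef_pos: [0.594, 0.2342, 0.2529]
contact_force: [-3.2, -2.3, 9.1]
t 37.35 p [0.594  0.2342 0.2529] xax [ 0.107  0.994 -0.001] yax [-0.002 -0.001 -1.   ] zax [-0.994  0.107  0.001] F [-3.2 -2.3  9.1] w 0.0204 q [ 0.27  0.36  0.16  1.37 -0.    0.38]
go dx -0.07 dy -0.01 dz -0.02
turn deg [-0.08  0.   -0.05]
```

```bash
python3 -m pendant '[{"dx":0,"dy":0,"dz":0,"wx":0,"wy":0,"wz":0,"fingers":-0.4},{"dx":0,"dy":-0.1,"dz":0,"wx":0,"wy":0,"wz":0,"fingers":-0.34},{"dx":0,"dy":-0.4,"dz":0,"wx":0,"wy":0,"wz":0,"fingers":-0.3},{"dx":0,"dy":-0.5,"dz":0,"wx":0,"wy":0,"wz":0,"fingers":-0.25},{"dx":0,"dy":-2,"dz":0,"wx":0,"wy":0,"wz":0,"fingers":-0.2},{"dx":0,"dy":-3,"dz":0,"wx":0,"wy":0,"wz":0,"fingers":-0.2},{"dx":0,"dy":-3,"dz":0,"wx":0,"wy":0,"wz":0,"fingers":-0.2},{"dx":0,"dy":-2.5,"dz":0,"wx":0,"wy":0,"wz":0,"fingers":-0.2}]' 20|sed -n '2p;4p;5p'; python3 -m pendant '[{"dx":-3,"dy":0,"dz":0,"wx":0,"wy":0,"wz":0,"fingers":0},{"dx":-4.7,"dy":0,"dz":-0.2,"wx":0,"wy":0,"wz":0,"fingers":0},{"dx":-4.7,"dy":0,"dz":-0.2,"wx":0,"wy":0,"wz":0,"fingers":0},{"dx":-4.7,"dy":0,"dz":-0.2,"wx":0,"wy":0,"wz":0,"fingers":0},{"dx":-4.7,"dy":0,"dz":-0.2,"wx":0,"wy":0,"wz":0,"fingers":0},{"dx":-4.7,"dy":0,"dz":-0.2,"wx":0,"wy":0,"wz":0,"fingers":0},{"dx":-4.7,"dy":0,"dz":0,"wx":0,"wy":0,"wz":0,"fingers":0},{"dx":-4.7,"dy":0,"dz":0,"wx":0,"wy":0,"wz":0,"fingers":0},{"dx":-4.7,"dy":0,"dz":0,"wx":0,"wy":0,"wz":0,"fingers":0},{"dx":-4.5,"dy":0.5,"dz":0,"wx":0,"wy":0,"wz":0,"fingers":0},{"dx":-3,"dy":1,"dz":0,"wx":0,"wy":0,"wz":0,"fingers":0},{"dx":-1,"dy":1,"dz":0,"wx":0,"wy":0,"wz":0,"fingers":0}]'|sed -n 2p;  python3 -m pendant '[{"dx":0,"dy":0,"dz":0,"wx":0,"wy":0,"wz":0,"fingers":0},{"dx":0,"dy":0,"dz":0,"wx":0,"wy":0,"wz":0,"fingers":0}]'|sed -n 2p; python3 -c "from h import *
bottles();go(.5515,-.2815,.285)"
```

```text
eef_pos: [0.5981, 0.2334, 0.3704]
contact_force: [0.3, 0.5, -0.3]
gripper_width: 0.0345
eef_pos: [0.557, -0.2711, 0.3613]
eef_pos: [0.5564, -0.2717, 0.36]
bottle [ 0.4523 -0.309   0.0383] cost 1.2
bottle [ 0.5522 -0.2814  0.0426] cost 0.06
t 39.65 p [ 0.5566 -0.2709  0.3601] xax [0.103 0.995 0.006] yax [ 0.043  0.002 -0.999] zax [-0.994  0.103 -0.042] F [-0.3  1.4 -0.6] w 0.0424 q [-0.57  0.27  0.25  1.52  0.02 -0.46]
go dx -1.15 dy 7.48 dz 0.72
turn deg [2.43 0.2  0.37]
```

```bash
python3 -m pendant '[{"dx":-0.6,"dy":0,"dz":0.3,"wx":1.2,"wy":0.1,"wz":0.2,"fingers":0},{"dx":-0.6,"dy":0.3,"dz":0.3,"wx":1.2,"wy":0.1,"wz":0.2,"fingers":0},{"dx":0,"dy":2,"dz":0.1,"wx":0.1,"wy":0,"wz":0,"fingers":0},{"dx":0,"dy":2.5,"dz":0.1,"wx":0.1,"wy":0,"wz":0,"fingers":0},{"dx":0,"dy":2,"dz":0.1,"wx":0.1,"wy":0,"wz":0,"fingers":0},{"dx":0,"dy":0.8,"dz":0,"wx":0,"wy":0,"wz":0,"fingers":0},{"dx":0,"dy":0,"dz":0,"wx":0,"wy":0,"wz":0,"fingers":0}]' 60|sed -n 2p; python3 -c "from h import *
go(.5515,-.2815,.249)"
```

```text
eef_pos: [0.5476, -0.2788, 0.2857]
t 40.35 p [ 0.5476 -0.2788  0.2857] xax [ 0.099  0.995 -0.005] yax [-0.006 -0.004 -1.   ] zax [-0.995  0.099  0.006] F [ 0.4  0.4 -0.7] w 0.0427 q [-0.58  0.29  0.13  1.42 -0.01 -0.48]
go dx -0.22 dy 3.66 dz -0.43
turn deg [-0.34  0.47 -0.28]
```

```bash
python3 -m pendant '[{"dx":-0.2,"dy":0.7,"dz":-0.4,"wx":-0.3,"wy":0.5,"wz":-0.3,"fingers":0},{"dx":0,"dy":1.1,"dz":0,"wx":0,"wy":0,"wz":0,"fingers":0},{"dx":0,"dy":1,"dz":0,"wx":0,"wy":0,"wz":0,"fingers":0},{"dx":0,"dy":0.5,"dz":0,"wx":0,"wy":0,"wz":0,"fingers":0}]' 60|sed -n 2p; python3 -c "from h import *
go(.5515,-.2815,.249)"
```

```text
eef_pos: [0.5532, -0.2821, 0.2543]
t 40.75 p [ 0.5532 -0.2821  0.2543] xax [ 0.107  0.994 -0.002] yax [ 0.005 -0.003 -1.   ] zax [-0.994  0.107 -0.005] F [ 1.2 -0.9 -0.8] w 0.0422 q [-0.58  0.31  0.1   1.35  0.   -0.47]
go dx 0.04 dy 0.53 dz 0.18
turn deg [ 0.3  -0.04 -0.14]
```

```bash
python3 -m pendant '[{"dx":0,"dy":0.5,"dz":0.15,"wx":0.3,"wy":0,"wz":-0.1,"fingers":-0.3},{"dx":0,"dy":0.05,"dz":0,"wx":0,"wy":0,"wz":0,"fingers":-1},{"dx":0,"dy":0,"dz":0,"wx":0,"wy":0,"wz":0,"fingers":-1},{"dx":0,"dy":0,"dz":0,"wx":0,"wy":0,"wz":0,"fingers":-1},{"dx":0,"dy":0,"dz":0,"wx":0,"wy":0,"wz":0,"fingers":-1}]' 60|sed -n '2p;5p'; python3 -m pendant '[{"dx":0,"dy":-2,"dz":0,"wx":0,"wy":0,"wz":0,"fingers":-1},{"dx":0,"dy":-3,"dz":0,"wx":0,"wy":0,"wz":0,"fingers":-1},{"dx":0,"dy":-3,"dz":0,"wx":0,"wy":0,"wz":0,"fingers":-1},{"dx":0,"dy":-3,"dz":0,"wx":0,"wy":0,"wz":0,"fingers":-1},{"dx":0,"dy":-3,"dz":0,"wx":0,"wy":0,"wz":0,"fingers":-1},{"dx":0,"dy":-1,"dz":0,"wx":0,"wy":0,"wz":0,"fingers":-1}]'|sed -n '2p;4p;5p'; python3 -m pendant '[{"dx":2.5,"dy":0,"dz":0,"wx":-0.8,"wy":0,"wz":0.4,"fingers":-1},{"dx":4.2,"dy":-0.2,"dz":0.1,"wx":0,"wy":0,"wz":0,"fingers":-1},{"dx":4.2,"dy":-0.2,"dz":0.1,"wx":0,"wy":0,"wz":0,"fingers":-1},{"dx":4.2,"dy":-0.2,"dz":0.1,"wx":0,"wy":0,"wz":0,"fingers":-1},{"dx":4.2,"dy":-0.2,"dz":0.1,"wx":0,"wy":0,"wz":0,"fingers":-1},{"dx":4.2,"dy":-0.2,"dz":0.1,"wx":0,"wy":0,"wz":0,"fingers":-1},{"dx":4.2,"dy":-0.2,"dz":0.1,"wx":-0.3,"wy":0,"wz":0,"fingers":-1},{"dx":4.2,"dy":-0.2,"dz":0.1,"wx":-0.3,"wy":0,"wz":0,"fingers":-1},{"dx":4.2,"dy":-0.2,"dz":0.1,"wx":-0.3,"wy":0,"wz":0,"fingers":-1},{"dx":4.2,"dy":-0.2,"dz":0.1,"wx":-0.3,"wy":0,"wz":0,"fingers":-1},{"dx":4.2,"dy":-0.2,"dz":0.1,"wx":-0.3,"wy":0,"wz":0,"fingers":-1},{"dx":4.2,"dy":-0.2,"dz":0,"wx":-0.3,"wy":0,"wz":0,"fingers":-1}]'|sed -n '2p;4p;5p';python3 -c "from h import *
go(*cell(8),.385)"
```

```text
eef_pos: [0.5513, -0.282, 0.2477]
gripper_width: 0.0207
eef_pos: [0.5505, -0.2811, 0.3974]
contact_force: [0.0, -0.3, -0.2]
gripper_width: 0.021
eef_pos: [0.5957, 0.2154, 0.4063]
contact_force: [0.5, -0.2, -1.6]
gripper_width: 0.0204
t 43.05 p [0.5957 0.2154 0.4063] xax [ 0.12   0.993 -0.007] yax [ 0.024 -0.01  -1.   ] zax [-0.992  0.12  -0.025] F [ 0.5 -0.2 -1.6] w 0.0204 q [ 0.24  0.33  0.42  1.64 -0.02  0.36]
go dx 10.18 dy 2.04 dz 0.54
turn deg [ 1.45 -0.75 -0.41]
```

```bash
python3 -m pendant '[{"dx":3.5,"dy":0,"dz":0.2,"wx":0.7,"wy":-0.4,"wz":-0.2,"fingers":-1},{"dx":3,"dy":0,"dz":0.1,"wx":0.4,"wy":-0.3,"wz":-0.2,"fingers":-1},{"dx":2,"dy":0,"dz":0.1,"wx":0,"wy":0,"wz":0,"fingers":-1},{"dx":0.5,"dy":0.3,"dz":0,"wx":0,"wy":0,"wz":0,"fingers":-1},{"dx":0,"dy":0.6,"dz":0,"wx":0,"wy":0,"wz":0,"fingers":-1},{"dx":0,"dy":0.6,"dz":0,"wx":0,"wy":0,"wz":0,"fingers":-1},{"dx":0,"dy":0,"dz":0,"wx":0,"wy":0,"wz":0,"fingers":-1}]'|sed -n '2p;4p'; python3 -c "from h import *
go(*cell(8),.375)"
```

```text
eef_pos: [0.6005, 0.3138, 0.3802]
contact_force: [-0.5, 0.0, -2.0]
t 43.75 p [0.6005 0.3138 0.3802] xax [ 0.1    0.995 -0.005] yax [-0.006 -0.004 -1.   ] zax [-0.995  0.1    0.005] F [-0.5  0.  -2. ] w 0.0206 q [ 0.38  0.47  0.56  1.66 -0.    0.48]
go dx 0.35 dy 0.51 dz -0.23
turn deg [-0.3   0.41 -0.29]
```

```bash
python3 -m pendant '[{"dx":0.35,"dy":0.2,"dz":-0.25,"wx":-0.3,"wy":0.4,"wz":-0.3,"fingers":-1},{"dx":0,"dy":1.2,"dz":0,"wx":0,"wy":0,"wz":0,"fingers":-1},{"dx":0,"dy":1.2,"dz":0,"wx":0,"wy":0,"wz":0,"fingers":-1},{"dx":0,"dy":0.8,"dz":0,"wx":0,"wy":0,"wz":0,"fingers":-1}]'|sed -n '2p;4p'; for i in 1 2 3 4; do python3 -m pendant '[{"dx":0.02,"dy":0.4,"dz":0,"wx":0,"wy":0,"wz":0,"fingers":-1}]'|sed -n '2p;4p'; done;  python3 -c "from h import *
go(*cell(8),.2527)"
```

```text
eef_pos: [0.6048, 0.3137, 0.3488]
contact_force: [-0.1, 0.2, -0.7]
eef_pos: [0.6048, 0.3134, 0.3439]
contact_force: [-0.8, 0.2, -0.4]
eef_pos: [0.6049, 0.3133, 0.3395]
contact_force: [0.1, -0.6, 0.3]
eef_pos: [0.6049, 0.3135, 0.335]
contact_force: [0.8, -0.4, -1.8]
eef_pos: [0.605, 0.3137, 0.3306]
contact_force: [-0.2, -0.6, -0.7]
t 44.55 p [0.605  0.3137 0.3306] xax [0.114 0.993 0.003] yax [ 0.005  0.002 -1.   ] zax [-0.993  0.114 -0.005] F [-0.2 -0.6 -0.7] w 0.0207 q [0.38 0.46 0.44 1.55 0.   0.49]
go dx 0.28 dy 7.79 dz 0.26
turn deg [ 0.29 -0.44  0.17]
```

```bash
python3 -m pendant '[{"dx":0.3,"dy":0.6,"dz":0.25,"wx":0.3,"wy":-0.4,"wz":0.2,"fingers":-1},{"dx":0,"dy":1.1,"dz":0,"wx":0,"wy":0,"wz":0,"fingers":-1},{"dx":0,"dy":1.1,"dz":0,"wx":0,"wy":0,"wz":0,"fingers":-1},{"dx":0,"dy":1.1,"dz":0,"wx":0,"wy":0,"wz":0,"fingers":-1},{"dx":0,"dy":1.1,"dz":0,"wx":0,"wy":0,"wz":0,"fingers":-1},{"dx":0,"dy":1,"dz":0,"wx":0,"wy":0,"wz":0,"fingers":-1},{"dx":0,"dy":0.5,"dz":0,"wx":0,"wy":0,"wz":0,"fingers":-1}]'|sed -n '2p;4p'; python3 -m pendant '[{"dx":0,"dy":0.3,"dz":0,"wx":0,"wy":0,"wz":0,"fingers":-1}]'|sed -n '2p;4p';  for i in 1 2 3; do python3 -m pendant '[{"dx":0,"dy":0.2,"dz":0,"wx":0,"wy":0,"wz":0,"fingers":-1}]'|sed -n '2p;4p'; done;  python3 -c "from h import *
go(*cell(8),.2527)"
```

```text
eef_pos: [0.6024, 0.3174, 0.2582]
contact_force: [-0.4, 0.3, -1.5]
eef_pos: [0.6022, 0.3172, 0.2541]
contact_force: [0.1, -0.7, -0.6]
eef_pos: [0.6022, 0.3171, 0.2527]
contact_force: [-2.5, -1.7, 8.6]
eef_pos: [0.6022, 0.3171, 0.2527]
contact_force: [-3.0, -1.5, 7.3]
eef_pos: [0.6022, 0.317, 0.2528]
contact_force: [-2.9, -1.4, 4.6]
t 45.65 p [0.6022 0.317  0.2528] xax [ 0.107  0.994 -0.002] yax [ 0.    -0.002 -1.   ] zax [-0.994  0.107 -0.   ] F [-2.9 -1.4  4.6] w 0.0204 q [ 0.39  0.47  0.31  1.4  -0.    0.49]
go dx 0.01 dy 0.01 dz -0.09
turn deg [ 0.01  0.01 -0.11]
```

```bash
python3 -m pendant '[{"dx":0,"dy":0,"dz":0,"wx":0,"wy":0,"wz":0,"fingers":-0.4},{"dx":0,"dy":-0.1,"dz":0,"wx":0,"wy":0,"wz":0,"fingers":-0.34},{"dx":0,"dy":-0.4,"dz":0,"wx":0,"wy":0,"wz":0,"fingers":-0.3},{"dx":0,"dy":-0.5,"dz":0,"wx":0,"wy":0,"wz":0,"fingers":-0.25},{"dx":0,"dy":-2,"dz":0,"wx":0,"wy":0,"wz":0,"fingers":-0.2},{"dx":0,"dy":-3,"dz":0,"wx":0,"wy":0,"wz":0,"fingers":-0.2},{"dx":0,"dy":-3,"dz":0,"wx":0,"wy":0,"wz":0,"fingers":-0.2},{"dx":0,"dy":-2.5,"dz":0,"wx":0,"wy":0,"wz":0,"fingers":-0.2}]' 20|sed -n '2p;4p;5p'; python3 -m pendant '[{"dx":-3,"dy":0,"dz":0.4,"wx":0,"wy":0,"wz":0,"fingers":0},{"dx":-4.7,"dy":0,"dz":0.6,"wx":0,"wy":0,"wz":0,"fingers":0},{"dx":-4.7,"dy":0,"dz":0.6,"wx":0,"wy":0,"wz":0,"fingers":0},{"dx":-4.7,"dy":0,"dz":0.6,"wx":0,"wy":0,"wz":0,"fingers":0},{"dx":-4.7,"dy":0,"dz":0.6,"wx":0,"wy":0,"wz":0,"fingers":0},{"dx":-4.7,"dy":0,"dz":0.6,"wx":0,"wy":0,"wz":0,"fingers":0},{"dx":-4.7,"dy":0,"dz":0.6,"wx":0,"wy":0,"wz":0,"fingers":0},{"dx":-4.7,"dy":0,"dz":0.6,"wx":0,"wy":0,"wz":0,"fingers":0},{"dx":-4.7,"dy":0,"dz":0.6,"wx":0,"wy":0,"wz":0,"fingers":0},{"dx":-4.7,"dy":0,"dz":0.6,"wx":0,"wy":0,"wz":0,"fingers":0},{"dx":-4.7,"dy":0,"dz":0.6,"wx":0,"wy":0,"wz":0,"fingers":0},{"dx":-4.7,"dy":0,"dz":0.6,"wx":0,"wy":0,"wz":0,"fingers":0}]'|sed -n 2p;  python3 -m pendant '[{"dx":-4.5,"dy":0,"dz":0.3,"wx":0,"wy":0,"wz":0,"fingers":0},{"dx":-3,"dy":0,"dz":0,"wx":0,"wy":0,"wz":0,"fingers":0},{"dx":-1,"dy":0,"dz":0,"wx":0,"wy":0,"wz":0,"fingers":0},{"dx":0,"dy":0,"dz":0,"wx":0,"wy":0,"wz":0,"fingers":0},{"dx":0,"dy":0,"dz":0,"wx":0,"wy":0,"wz":0,"fingers":0}]'|sed -n 2p; python3 -c "from h import *
bottles();go(.452,-.3145,.285)"
```

```text
eef_pos: [0.6067, 0.3157, 0.3668]
contact_force: [1.2, 0.1, 0.3]
gripper_width: 0.0343
eef_pos: [0.4737, -0.2326, 0.3782]
eef_pos: [0.4582, -0.3249, 0.38]
bottle [ 0.4525 -0.3144  0.0423] cost 0.01
t 48.25 p [ 0.4585 -0.3242  0.3801] xax [0.107 0.994 0.004] yax [ 0.034  0.001 -0.999] zax [-0.994  0.107 -0.034] F [ 0.8 -0.1 -0.6] w 0.0426 q [-0.74  0.12  0.13  1.55  0.02 -0.63]
go dx 0.86 dy 9.48 dz 1.07
turn deg [ 1.93 -0.01  0.24]
```

```bash
python3 -m pendant '[{"dx":0.45,"dy":0,"dz":0.4,"wx":1,"wy":0,"wz":0.1,"fingers":0},{"dx":0.4,"dy":0.3,"dz":0.3,"wx":0.8,"wy":0,"wz":0.1,"fingers":0},{"dx":0,"dy":2,"dz":0.1,"wx":0,"wy":0,"wz":0,"fingers":0},{"dx":0,"dy":2.8,"dz":0,"wx":0,"wy":0,"wz":0,"fingers":0},{"dx":0,"dy":2.8,"dz":0,"wx":0,"wy":0,"wz":0,"fingers":0},{"dx":0,"dy":1.5,"dz":0,"wx":0,"wy":0,"wz":0,"fingers":0},{"dx":0,"dy":0,"dz":0,"wx":0,"wy":0,"wz":0,"fingers":0}]' 60|sed -n 2p; python3 -c "from h import *
go(.452,-.3145,.249)"
```

```text
eef_pos: [0.4526, -0.3055, 0.2846]
t 48.95 p [ 0.4526 -0.3055  0.2846] xax [0.095 0.995 0.   ] yax [-0.001  0.    -1.   ] zax [-0.995  0.095  0.001] F [ 0.3 -0.4  0.7] w 0.0428 q [-0.72  0.11 -0.07  1.39 -0.   -0.62]
go dx -0.91 dy 3.56 dz -0.03
turn deg [-0.06  0.68  0.01]
```

```bash
python3 -m pendant '[{"dx":-0.9,"dy":0.5,"dz":0,"wx":0,"wy":0.7,"wz":0,"fingers":0},{"dx":0,"dy":1.1,"dz":0,"wx":0.1,"wy":0,"wz":0,"fingers":0},{"dx":0,"dy":1,"dz":0,"wx":0.1,"wy":0,"wz":0,"fingers":0},{"dx":0,"dy":0.6,"dz":0,"wx":0,"wy":0,"wz":0,"fingers":0}]' 60|sed -n 2p; python3 -c "from h import *
go(.452,-.3145,.249)"
```

```text
eef_pos: [0.4528, -0.3147, 0.254]
t 49.35 p [ 0.4528 -0.3147  0.254 ] xax [ 0.106  0.994 -0.003] yax [-0.001 -0.003 -1.   ] zax [-0.994  0.106  0.001] F [-0.3  0.5  0.7] w 0.0427 q [-0.73  0.14 -0.11  1.33 -0.   -0.62]
go dx 0.01 dy 0.50 dz 0.08
turn deg [-0.06  0.03 -0.18]
```

```bash
python3 -m pendant '[{"dx":0,"dy":0.45,"dz":0.05,"wx":0,"wy":0,"wz":-0.1,"fingers":-0.3},{"dx":0,"dy":0.05,"dz":0,"wx":0,"wy":0,"wz":0,"fingers":-1},{"dx":0,"dy":0,"dz":0,"wx":0,"wy":0,"wz":0,"fingers":-1},{"dx":0,"dy":0,"dz":0,"wx":0,"wy":0,"wz":0,"fingers":-1},{"dx":0,"dy":0,"dz":0,"wx":0,"wy":0,"wz":0,"fingers":-1}]' 60|sed -n '2p;5p'; python3 -m pendant '[{"dx":0,"dy":-2,"dz":0,"wx":0,"wy":0,"wz":0,"fingers":-1},{"dx":0,"dy":-3,"dz":0,"wx":0,"wy":0,"wz":0,"fingers":-1},{"dx":0,"dy":-3,"dz":0,"wx":0,"wy":0,"wz":0,"fingers":-1},{"dx":0,"dy":-3,"dz":0,"wx":0,"wy":0,"wz":0,"fingers":-1},{"dx":0,"dy":-3,"dz":0,"wx":0,"wy":0,"wz":0,"fingers":-1},{"dx":0,"dy":-1,"dz":0,"wx":0,"wy":0,"wz":0,"fingers":-1}]'|sed -n '2p;4p;5p'; python3 -m pendant '[{"dx":2.5,"dy":0,"dz":0,"wx":-0.8,"wy":0,"wz":0.4,"fingers":-1},{"dx":4.2,"dy":-0.2,"dz":-0.2,"wx":0,"wy":0,"wz":0,"fingers":-1},{"dx":4.2,"dy":-0.2,"dz":-0.2,"wx":0,"wy":0,"wz":0,"fingers":-1},{"dx":4.2,"dy":-0.2,"dz":-0.2,"wx":0,"wy":0,"wz":0,"fingers":-1},{"dx":4.2,"dy":-0.2,"dz":-0.2,"wx":0,"wy":0,"wz":0,"fingers":-1},{"dx":4.2,"dy":-0.2,"dz":-0.2,"wx":0,"wy":0,"wz":0,"fingers":-1},{"dx":4.2,"dy":-0.2,"dz":-0.2,"wx":-0.2,"wy":0,"wz":0,"fingers":-1},{"dx":4.2,"dy":-0.2,"dz":-0.1,"wx":-0.2,"wy":0,"wz":0,"fingers":-1},{"dx":4.2,"dy":-0.2,"dz":-0.1,"wx":-0.2,"wy":0,"wz":0,"fingers":-1},{"dx":4.2,"dy":-0.2,"dz":-0.1,"wx":-0.2,"wy":0,"wz":0,"fingers":-1},{"dx":4.2,"dy":-0.2,"dz":-0.1,"wx":-0.2,"wy":0,"wz":0,"fingers":-1},{"dx":4.2,"dy":-0.2,"dz":0,"wx":-0.2,"wy":0,"wz":0,"fingers":-1}]'|sed -n '2p;4p;5p';python3 -c "from h import *
go(*cell(5),.385)"
```

```text
eef_pos: [0.4521, -0.3148, 0.2481]
gripper_width: 0.0206
eef_pos: [0.4514, -0.3137, 0.3989]
contact_force: [0.9, -0.1, -1.0]
gripper_width: 0.0206
eef_pos: [0.5226, 0.1808, 0.4092]
contact_force: [1.2, -0.2, -1.5]
gripper_width: 0.0206
t 51.65 p [0.5226 0.1808 0.4092] xax [ 0.119  0.993 -0.006] yax [ 0.018 -0.009 -1.   ] zax [-0.993  0.119 -0.019] F [ 1.2 -0.2 -1.5] w 0.0206 q [ 0.22  0.11  0.18  1.62 -0.01  0.33]
go dx 14.41 dy 2.33 dz 0.27
turn deg [ 1.11 -0.69 -0.37]
```

```bash
python3 -m pendant '[{"dx":4.2,"dy":0,"dz":0.1,"wx":0.6,"wy":-0.4,"wz":-0.2,"fingers":-1},{"dx":4,"dy":0,"dz":0.1,"wx":0.3,"wy":-0.2,"wz":-0.2,"fingers":-1},{"dx":3,"dy":0,"dz":0.1,"wx":0,"wy":0,"wz":0,"fingers":-1},{"dx":1.5,"dy":0.3,"dz":0,"wx":0,"wy":0,"wz":0,"fingers":-1},{"dx":0.4,"dy":0.6,"dz":0,"wx":0,"wy":0,"wz":0,"fingers":-1},{"dx":0,"dy":0.6,"dz":0,"wx":0,"wy":0,"wz":0,"fingers":-1},{"dx":0,"dy":0,"dz":0,"wx":0,"wy":0,"wz":0,"fingers":-1}]'|sed -n '2p;4p'; python3 -c "from h import *
go(*cell(5),.375)"
```

```text
eef_pos: [0.5331, 0.3205, 0.384]
contact_force: [-0.5, -0.0, -1.4]
t 52.35 p [0.5331 0.3205 0.384 ] xax [ 0.101  0.995 -0.005] yax [-0.007 -0.005 -1.   ] zax [-0.995  0.101  0.006] F [-0.5 -0.  -1.4] w 0.0204 q [ 0.43  0.31  0.35  1.62 -0.    0.54]
go dx 0.40 dy 0.90 dz -0.41
turn deg [-0.35  0.32 -0.31]
```

```bash
python3 -m pendant '[{"dx":0.4,"dy":0.2,"dz":-0.4,"wx":-0.3,"wy":0.3,"wz":-0.3,"fingers":-1},{"dx":0,"dy":1.2,"dz":0,"wx":0,"wy":0,"wz":0,"fingers":-1},{"dx":0,"dy":1.2,"dz":0,"wx":0,"wy":0,"wz":0,"fingers":-1},{"dx":0,"dy":1,"dz":0.1,"wx":0,"wy":0,"wz":0,"fingers":-1}]'|sed -n '2p;4p'; for i in 1 2 3 4; do python3 -m pendant '[{"dx":0.02,"dy":0.4,"dz":0,"wx":0,"wy":0,"wz":0,"fingers":-1}]'|sed -n '2p;4p'; done;  python3 -c "from h import *
go(*cell(5),.253)"
```

```text
eef_pos: [0.538, 0.3206, 0.3493]
contact_force: [-0.8, -0.3, -0.0]
eef_pos: [0.5377, 0.3203, 0.3435]
contact_force: [-0.6, 0.3, -0.7]
eef_pos: [0.5376, 0.3203, 0.3387]
contact_force: [-0.2, 0.2, -1.0]
eef_pos: [0.5375, 0.3203, 0.3339]
contact_force: [-0.8, 0.7, 0.5]
eef_pos: [0.5375, 0.3206, 0.3294]
contact_force: [-0.8, -0.5, -0.4]
t 53.15 p [0.5375 0.3206 0.3294] xax [0.113 0.994 0.   ] yax [ 0.002  0.    -1.   ] zax [-0.994  0.113 -0.002] F [-0.8 -0.5 -0.4] w 0.0203 q [ 0.43  0.31  0.24  1.51 -0.    0.54]
go dx 0.34 dy 7.64 dz 0.06
turn deg [ 0.09 -0.38  0.02]
```

Cell 5 is free, as expected.

```bash
python3 -m pendant '[{"dx":0.35,"dy":0.6,"dz":0.05,"wx":0.1,"wy":-0.4,"wz":0,"fingers":-1},{"dx":0,"dy":1.1,"dz":0,"wx":0,"wy":0,"wz":0,"fingers":-1},{"dx":0,"dy":1.1,"dz":0,"wx":0,"wy":0,"wz":0,"fingers":-1},{"dx":0,"dy":1.1,"dz":0,"wx":0,"wy":0,"wz":0,"fingers":-1},{"dx":0,"dy":1.1,"dz":0,"wx":0,"wy":0,"wz":0,"fingers":-1},{"dx":0,"dy":1,"dz":0,"wx":0,"wy":0,"wz":0,"fingers":-1},{"dx":0,"dy":0.4,"dz":0,"wx":0,"wy":0,"wz":0,"fingers":-1}]'|sed -n '2p;4p'; python3 -m pendant '[{"dx":0,"dy":0.3,"dz":0,"wx":0,"wy":0,"wz":0,"fingers":-1}]'|sed -n '2p;4p';  for i in 1 2 3; do python3 -m pendant '[{"dx":0,"dy":0.2,"dz":0,"wx":0,"wy":0,"wz":0,"fingers":-1}]'|sed -n '2p;4p'; done;  python3 -c "from h import *
go(*cell(5),.253)"
```

```text
eef_pos: [0.5371, 0.3246, 0.2582]
contact_force: [-0.6, -0.1, -1.5]
eef_pos: [0.5369, 0.3245, 0.2544]
contact_force: [-0.7, 0.0, -0.6]
eef_pos: [0.5369, 0.3244, 0.2531]
contact_force: [-3.0, -1.0, 8.3]
eef_pos: [0.5369, 0.3244, 0.2532]
contact_force: [-2.6, -1.7, 8.4]
eef_pos: [0.537, 0.3243, 0.2533]
contact_force: [-2.6, -1.2, 4.6]
t 54.25 p [0.537  0.3243 0.2533] xax [ 0.105  0.994 -0.001] yax [ 0.    -0.001 -1.   ] zax [-0.994  0.105 -0.   ] F [-2.6 -1.2  4.6] w 0.0206 q [ 0.44  0.33  0.12  1.36 -0.    0.54]
go dx -0.02 dy 0.03 dz -0.05
turn deg [ 0.03  0.08 -0.03]
```

```bash
python3 -m pendant '[{"dx":0,"dy":0,"dz":0,"wx":0,"wy":0,"wz":0,"fingers":-0.4},{"dx":0,"dy":-0.1,"dz":0,"wx":0,"wy":0,"wz":0,"fingers":-0.34},{"dx":0,"dy":-0.4,"dz":0,"wx":0,"wy":0,"wz":0,"fingers":-0.3},{"dx":0,"dy":-0.5,"dz":0,"wx":0,"wy":0,"wz":0,"fingers":-0.25},{"dx":0,"dy":-2,"dz":0,"wx":0,"wy":0,"wz":0,"fingers":-0.2},{"dx":0,"dy":-3,"dz":0,"wx":0,"wy":0,"wz":0,"fingers":-0.2},{"dx":0,"dy":-3,"dz":0,"wx":0,"wy":0,"wz":0,"fingers":-0.2},{"dx":0,"dy":-2.5,"dz":0,"wx":0,"wy":0,"wz":0,"fingers":-0.2}]' 20|sed -n '2p;4p;5p'; python3 -m pendant '[{"dx":-3,"dy":0,"dz":0,"wx":0,"wy":0,"wz":0,"fingers":0},{"dx":-4.5,"dy":0,"dz":-0.1,"wx":0,"wy":0,"wz":0,"fingers":0},{"dx":-4.5,"dy":0,"dz":-0.1,"wx":0,"wy":0,"wz":0,"fingers":0},{"dx":-4.5,"dy":0,"dz":-0.1,"wx":0,"wy":0,"wz":0,"fingers":0},{"dx":-4.5,"dy":0,"dz":-0.1,"wx":0,"wy":0,"wz":0,"fingers":0},{"dx":-4.5,"dy":0,"dz":0,"wx":0,"wy":0,"wz":0,"fingers":0},{"dx":-4,"dy":0,"dz":0,"wx":0,"wy":0,"wz":0,"fingers":0},{"dx":-2.5,"dy":0,"dz":0,"wx":0,"wy":0,"wz":0,"fingers":0},{"dx":-1,"dy":0,"dz":0,"wx":0,"wy":0,"wz":0,"fingers":0},{"dx":0,"dy":0,"dz":0,"wx":0,"wy":0,"wz":0,"fingers":0},{"dx":0,"dy":0,"dz":0,"wx":0,"wy":0,"wz":0,"fingers":0}]'|sed -n 2p; python3 -c "from h import *
bottles();go(.512,-.008,.33);f=grab('wrist','w20.png');u,v=proj(f,[.512,-.008,.119])[0];print(u,v)
grab('scene','s20.png')
a=cv2.resize(cv2.imread('pics/w20.png')[100:340,120:400],(560,480));b=cv2.resize(cv2.imread('pics/s20.png')[155:215,235:290],(240,262),interpolation=cv2.INTER_CUBIC);c=cv2.resize(cv2.imread('pics/s20.png')[130:225,285:395],(240,218),interpolation=cv2.INTER_CUBIC);cv2.imwrite('pics/m20.png',np.hstack([a,np.vstack([b,c])]))
print(proj(f,[[.512,-.008,.119],[.537,-.008,.119],[.512,.042,.085],[.512,-.058,.085]])-[120,100])"
```

```text
eef_pos: [0.541, 0.3234, 0.3683]
contact_force: [0.6, 1.1, 0.2]
gripper_width: 0.0342
eef_pos: [0.509, -0.013, 0.3798]
t 56.25 p [ 0.5091 -0.0124  0.3797] xax [0.103 0.995 0.011] yax [ 0.032  0.008 -0.999] zax [-0.994  0.103 -0.031] F [0.3 0.7 0.1] w 0.0428 q [-0.16 -0.02 -0.02  1.54  0.01 -0.06]
go dx 0.41 dy 4.98 dz -0.09
turn deg [1.75 0.21 0.63]
260.3645700815439 193.1063467115063
[[140.36457008  93.10634671]
 [143.282227   120.53547352]
 [191.66224207  77.67709576]
 [ 88.11735687  88.41768558]]
```

View pics/m20.png

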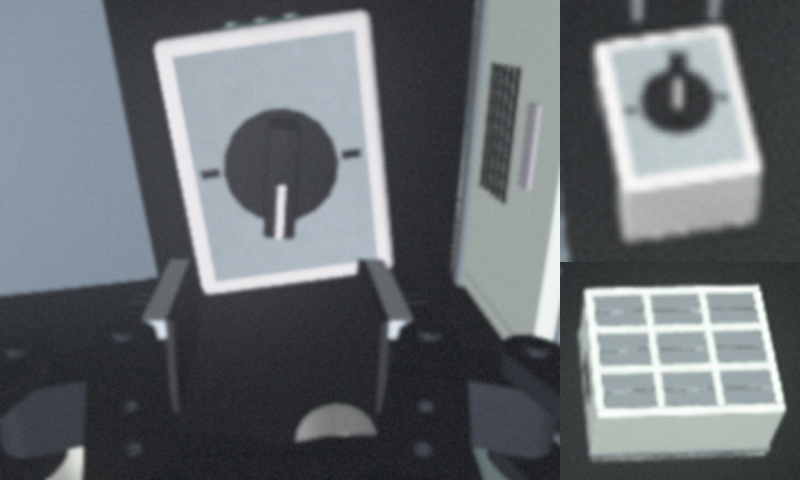

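Mat is empty (no amber found) and the flaps are all shut. Selector: disc at (281,165), white line pointing down (+x) at (280,238). It needs about +99° counter-clockwise to the left mark at (351,154).

```bash
python3 -m pendant '[{"dx":0.2,"dy":0,"dz":0,"wx":0.9,"wy":0.1,"wz":0.3,"fingers":0},{"dx":0.2,"dy":0.3,"dz":0,"wx":0.8,"wy":0.1,"wz":0.3,"fingers":0},{"dx":0,"dy":2,"dz":0,"wx":0,"wy":0,"wz":0,"fingers":0},{"dx":0,"dy":2.5,"dz":0,"wx":0,"wy":0,"wz":0,"fingers":0},{"dx":0,"dy":2,"dz":0,"wx":0,"wy":0,"wz":0,"fingers":0},{"dx":0,"dy":1,"dz":0,"wx":0,"wy":0,"wz":0,"fingers":0},{"dx":0,"dy":0,"dz":0,"wx":0,"wy":0,"wz":0,"fingers":0}]' 30|sed -n 2p; python3 -c "from h import *
go(.511,-.0077,.271,np.radians(83))"
```

```text
eef_pos: [0.5104, -0.0036, 0.2986]
t 57.05 p [ 0.5104 -0.0036  0.2986] xax [ 0.1    0.995 -0.   ] yax [-0.004 -0.    -1.   ] zax [-0.995  0.1    0.004] F [0.3 0.6 1. ] w 0.0426 q [-0.14  0.02 -0.14  1.41 -0.   -0.04]
go dx -0.41 dy 2.76 dz -0.11
turn deg [-0.21  1.27 -0.02]
```

```bash
python3 -m pendant '[{"dx":-0.4,"dy":0.3,"dz":-0.1,"wx":-0.2,"wy":1.2,"wz":0,"fingers":0},{"dx":0,"dy":0.8,"dz":0,"wx":0,"wy":0,"wz":0,"fingers":0},{"dx":0,"dy":0.8,"dz":0,"wx":0,"wy":0,"wz":0,"fingers":0},{"dx":0,"dy":0.6,"dz":0,"wx":0,"wy":0,"wz":0,"fingers":0},{"dx":0,"dy":0,"dz":0,"wx":0,"wy":0,"wz":0,"fingers":-0.5},{"dx":0,"dy":0,"dz":0,"wx":0,"wy":0,"wz":0,"fingers":-1},{"dx":0,"dy":0,"dz":0,"wx":0,"wy":0,"wz":0,"fingers":-1},{"dx":0,"dy":0,"dz":0,"wx":0,"wy":0,"wz":0,"fingers":-1}]' 30; python3 -c "from h import *
avg(2);go(.511,-.0077,.271,np.radians(83))"
```

```text
time: 57.85
eef_pos: [0.5123, -0.008, 0.2747]
tcp_rot: [-1.268, -1.121, 1.117]
contact_force: [-0.6, -1.4, -0.4]
gripper_width: 0.0131
avg F [ 0.6   0.24 -1.42] T [ 0.032  0.03  -0.027] z 0.2748
t 57.95 p [ 0.5123 -0.008   0.2748] xax [ 0.123  0.992 -0.   ] yax [ 0.004 -0.001 -1.   ] zax [-0.992  0.123 -0.004] F [ 1.3  0.5 -1.4] w 0.0134 q [-0.15  0.02 -0.18  1.36 -0.   -0.02]
go dx 0.01 dy 0.38 dz 0.13
turn deg [ 0.26 -0.04 -0.02]
```

```bash
python3 -m pendant '[{"dx":0,"dy":0,"dz":0,"wx":0,"wy":-7.5,"wz":0,"fingers":-1},{"dx":0,"dy":0,"dz":0,"wx":0,"wy":-7.5,"wz":0,"fingers":-1},{"dx":0,"dy":0,"dz":0,"wx":0,"wy":-7.5,"wz":0,"fingers":-1},{"dx":0,"dy":0,"dz":0,"wx":0,"wy":-7.5,"wz":0,"fingers":-1},{"dx":0,"dy":0,"dz":0,"wx":0,"wy":-7.5,"wz":0,"fingers":-1},{"dx":0,"dy":0,"dz":0,"wx":0,"wy":-7.5,"wz":0,"fingers":-1},{"dx":0,"dy":0,"dz":0,"wx":0,"wy":-7.5,"wz":0,"fingers":-1},{"dx":0,"dy":0,"dz":0,"wx":0,"wy":-7.5,"wz":0,"fingers":-1}]'; python3 -c "from h import *
avg(2);go(.512,-.0078,.2745,np.radians(182.1))"
```

```text
time: 58.75
eef_pos: [0.5114, -0.006, 0.2748]
tcp_rot: [-0.584, -1.883, 1.871]
contact_force: [-0.0, 1.7, -0.4]
gripper_width: 0.0135
avg F [-1.27  0.94 -0.21] T [0.184 0.191 0.043] z 0.2748
t 58.85 p [ 0.5114 -0.006   0.2748] xax [-0.82   0.572  0.002] yax [ 0.002  0.006 -1.   ] zax [-0.572 -0.82  -0.006] F [-1.8  0.8 -0.5] w 0.0135 q [-0.14  0.02 -0.18  1.36  0.01 -1.11]
go dx -0.15 dy 0.02 dz 0.12
turn deg [  0.36 -37.    -0.  ]
```

```bash
python3 -m pendant '[{"dx":-0.1,"dy":0,"dz":0.1,"wx":0,"wy":-7.5,"wz":0,"fingers":-1},{"dx":0,"dy":0,"dz":0,"wx":0,"wy":-7.5,"wz":0,"fingers":-1},{"dx":0,"dy":0,"dz":0,"wx":0,"wy":-7.5,"wz":0,"fingers":-1},{"dx":0,"dy":0,"dz":0,"wx":0,"wy":-7.5,"wz":0,"fingers":-1},{"dx":0,"dy":0,"dz":0,"wx":0,"wy":-5,"wz":0,"fingers":-1},{"dx":0,"dy":0,"dz":0,"wx":0,"wy":-1.5,"wz":0,"fingers":-1},{"dx":0,"dy":0,"dz":0,"wx":0,"wy":0,"wz":0,"fingers":-1}]'; python3 -c "from h import *
go(.512,-.0078,.2745,np.radians(182.1))"
```

```text
time: 59.55
eef_pos: [0.5101, -0.006, 0.2748]
tcp_rot: [-0.038, 2.218, -2.196]
contact_force: [-0.3, 0.6, 0.0]
gripper_width: 0.0132
t 59.55 p [ 0.5101 -0.006   0.2748] xax [-0.999 -0.032  0.002] yax [-0.003  0.01  -1.   ] zax [ 0.032 -0.999 -0.01 ] F [-0.3  0.6  0. ] w 0.0132 q [-0.15  0.02 -0.18  1.37  0.01 -1.75]
go dx -0.18 dy 0.03 dz 0.19
turn deg [ 0.56 -0.29  0.14]
```

```bash
python3 -m pendant '[{"dx":0,"dy":0,"dz":0,"wx":0,"wy":0,"wz":0,"fingers":-0.4},{"dx":0,"dy":0,"dz":0,"wx":0,"wy":0,"wz":0,"fingers":0},{"dx":0,"dy":0,"dz":0,"wx":0,"wy":0,"wz":0,"fingers":0},{"dx":0,"dy":-1,"dz":0,"wx":0,"wy":0,"wz":0,"fingers":0},{"dx":0,"dy":-3,"dz":0,"wx":0,"wy":0,"wz":0,"fingers":0},{"dx":0,"dy":-4,"dz":0,"wx":0,"wy":0,"wz":0,"fingers":0},{"dx":0,"dy":-3,"dz":0,"wx":0,"wy":0,"wz":0,"fingers":0},{"dx":0,"dy":0,"dz":0,"wx":0,"wy":0,"wz":0,"fingers":0}]'; python3 -c "from h import *
bottles();f=grab('wrist','w21.png');st()
grab('scene','s21.png')
a=cv2.resize(cv2.imread('pics/w21.png')[60:300,120:400],(560,480));b=cv2.resize(cv2.imread('pics/s21.png')[150:280,150:390],(240,130));c=cv2.resize(cv2.imread('pics/s21.png')[150:215,240:290],(240,312),interpolation=cv2.INTER_CUBIC);cv2.imwrite('pics/m21.png',np.hstack([a,np.vstack([b,c,np.zeros((38,240,3),np.uint8)])]))
q=proj(f,[[.512,-.008,.085],[.512,-.008,.119]])-[120,60];print(q*2)
P=np.array([[.512,-.008,.119],[.522,-.008,.119],[.512,.002,.119],[.512,-.008,.086],[.522,-.008,.086],[.512,.002,.086]]);print((proj(f,P)-[120,60])*2)"
```

```text
time: 60.35
eef_pos: [0.5102, -0.0074, 0.3909]
tcp_rot: [-0.028, 2.22, -2.2]
contact_force: [-0.2, 0.2, -0.1]
gripper_width: 0.043
t 60.5 p [ 0.5092 -0.0072  0.3849] xax [-1.    -0.024  0.01 ] yax [-0.011  0.01  -1.   ] zax [ 0.024 -1.    -0.01 ] F [-1.   0.  -0.3] w 0.0427 q [-0.15  0.01  0.02  1.59  0.01 -1.74]
[[269.14086323 250.28000984]
 [268.6346042  268.7235488 ]]
[[268.6346042  268.7235488 ]
 [245.61890626 268.2391652 ]
 [268.18555689 290.64797287]
 [269.12767519 250.75994014]
 [248.7638414  250.32601473]
 [268.72379403 270.35980768]]
```

View pics/m21.png

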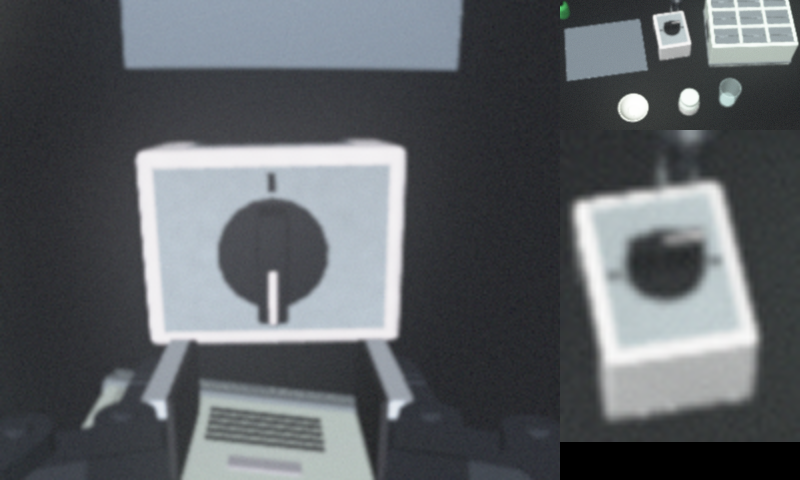

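```bash
python3 -c "from h import *
r.close_job();st()"
```

```text
the job is handed in; nothing more can be done
the job is handed in; nothing more can be done
```

The job is handed in. All five sample bottles are in the chill crate, and the selector points at the left mark, on the crate's side.

**Bottles:** they are in cells 0, 2, 5, 7 and 8. By feel, cells 1, 3, 4 and 6 were already taken, each stopping the bottle at the predicted height. In cells 2, 5, 7 and 8 the bottle touched the floor at the expected height under a light press, and only then did I let go.

**Selector:** I turned it about 99° counter-clockwise, the shorter way. The last wrist picture shows its line in one line with the marks and facing the crate.

**Last checks:** no amber bottle was left on the mat, all flaps had last been seen shut, and the beaker, dish and jar showed no change in the last picture. The clock stood at about 60 s of the 208 s allowed.

**What went wrong or stays unsure:**
- **Cell 0 was rough:** gripped too low on the cap, the gripper most likely met the crate's rim before the bottle reached the floor. That gave a brief force of about 56 N. I could not tell whether the gripper's body took it, so it may break the 40 N limit.
- **Slipping the cap:** I then pulled the bottle up against the flaps at about 60 N, so the cap slid roughly 12 mm in the fingers, and lowered it again.
- **Cell 0 release:** I let go there within an estimated 1–2 mm of the floor. I did not check afterwards that this bottle stands upright.

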